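Lever open the jammed scent tester

TASK

The scent tester's push button has jammed, so open its dome lid with the trim tool, whose handle has been pushed under the display riser: draw the tool out by its blade, lay it flat on the open counter, let go and take it again by the handle. Slide the blade into the notch under the front edge of the lid and lever until the catch gives and the lid swings fully open, then lay the tool flat on the counter, clear of the tester and riser. Do not shift the stones, the jar or the phone mount.

Things in the scene. Friction and masses are not known exactly. Their poses are not given: they have to be found in the camera images.
- tester: Matte black round scent tester fixed to the counter: pedestal 130 mm wide (foot 149), 95 mm high, and a 52 mm high dome lid on it, hinged at the back. Origin: centre of its underside on the counter, z up; its front looks along its own -x. At the front are the jammed chrome button (21 mm wide, 50 mm up, sticks out 7 mm, does nothing) and the pry notch above it.
- pry_notch (a point): Centre of the mouth of the pry notch in the front of the pedestal's rim, 65 mm in front of the tester's centre, 91.5 mm above the counter; axes as the tester's, so the blade goes in level along +x. Notch: 34 mm wide, straight sided, 7 mm high (floor 88 mm above the counter, ceiling = underside of the shut lid, 95 mm), 28 mm deep. The outer edge of its floor serves as fulcrum.
- tester_lid (a joint): Opening angle of the lid, rad: 0 shut, 1.75 fully open against its stop (readings scatter by 0.01). A spring catch holds it shut (some 4 N upwards on the lid inside the notch overcomes it); raised by some 0.03 to 0.06 rad (4 to 8 mm at the front edge) the catch lets go and a damped hinge spring swings the lid fully open by itself within 2 to 3 s.
- trim_tool: Trim tool, 180 mm long, about 120 g: flat black handle x -50 to 50 mm, 24 mm wide, 16 mm thick; straight steel blade x 50 to 130 mm, 22 mm wide, 4 mm thick, the last 24 mm bevelled to 2.2 mm thick and 19 mm wide. Origin: middle of the handle's underside; x towards the tip, z up. Lying flat, its blade is 6 to 10 mm above the counter. At first 45 to 55 mm of blade stick out of the riser's front.
- tool_handle (a point): Centre of the trim tool's handle, 8 mm above its underside; axes as the tool's.
- tool_tip (a point): Middle of the tip edge of the trim tool's blade, 130 mm from the handle's centre; axes as the tool's.
- riser: Wooden display riser fixed to the counter, like an upturned tray: 150 mm deep (x), 230 mm wide (y), 45 mm high, boards 8 mm thick, closed at the back and both ends, open at the front, which is at its own x = -75 mm. Origin: centre of its underside on the counter; the room beneath is 37 mm high. Two scent stones stand on it towards the back.
- stone_sage: Sage ceramic scent stone, a round pebble 66 mm in diameter and 23 mm high, on top of the riser; loose, to be left alone. Origin: centre of its underside.
- stone_slate: Slate ceramic scent stone, the same size, beside it on the riser; loose, to be left alone. Origin: centre of its underside.
- bead_jar: Clear glass jar of wooden beads with a wooden lid, 84 mm in diameter, 98 mm high; loose, to be left alone. Origin: centre of its underside.
- phone_mount: Brushed aluminium vent phone mount standing on its round plate, 62 mm in diameter, 77 mm high; loose, to be left alone. Origin: centre of its underside.
- lid_edge (a point): Lowest point of the lid's front edge, above the notch; the hinge axis lies 136 mm behind it, along the tester's y, 71 mm behind the tester's centre and 97 mm above the counter. With the blade 22 mm into the notch and its underside on the fulcrum, the tip meets the lid at about 12 degrees of tilt (handle down, tip up); the catch lets go at 20 to 30 degrees.
Things that resemble listed ones, but are neither listed nor needed, are in the scene too. Of the things like the trim_tool, leave any that is pink; of the rest the larger one is meant.

How it is judged:
By the outcome, as a careful person would: the job done as asked, in the order asked, and still so for the second after the job is handed in, with the robot touching nothing.
It also fails if it takes over 67 s, if anything falls off the work surface, if the arm or the gripper's body presses on something with over 40 N, if the wrist force passes 120 N, or if a joint passes its speed limit or range.

ROBOT

A 6-joint arm with a two-finger parallel gripper is mounted at the origin on the work surface. World frame = base frame: x ahead of the robot, y to its left, z up, the work surface at z = 0. Lengths are in m, angles in rad, forces in N, time in s.
With the tool pointing down it reaches from about 0.425 to 0.95 m from the base axis. Payload 3.5 kg.
Tool frame: the origin (TCP) lies midway between the tips of the shut fingers; the grasp point (between the pads) lies 19 mm behind it (ctrl.tcp_to_grasp is the distance from the TCP to the grasp point, in m); z points along the fingers, x is the direction in which the jaws open and shut, and the axes are right-handed (so a half turn about z gives the same grasp; the last joint's range is limited). The gripper opens to 85 mm and grips with 20 to 120 N. Pads are 22 mm wide; open, the fingers measure 114 mm over their backs; the gripper's body (76 mm by 85 mm) begins 54 mm behind the grasp point. The pads swing forward as they close: fully open they stand 13 mm farther back than shut.
Start: joints at [-1.393, 0.286, 1.577, -0, 1.279, -0.15], TCP at [0.217, -0.639, 0.231] pointing down, gripper open.
Joint ranges: [-2.77, 2.77], [-0.9, 2.22], [0.21, 2.48], [-1.53, 4.67], [0.24, 2.81], [-2.84, 2.84]. Speed limits (rad/s): [2.79, 2.79, 3.14, 3.14, 3.14, 3.14].

INTERFACE

Orientations are given as a unit quaternion [x, y, z, w].
In Python, from plant import ctrl, cams, workorder, spotter gives the robot as it stands. The module is installed in compiled form; this text tells all that it offers.
- The arm moves only by the tool send_rows, never from a script. Its argument "motion" is one flat list of numbers, 5 for each row, row after row: the shift along the tool's x, y, z in cm, then the turn about the tool's z in rad, then the finger opening in cm, from 0 to 8.54. In form: [tx, ty, tz, spin, gripper, tx, ty, tz, spin, gripper, ...]. A call has 1 to 12 rows; each row shifts and turns the pose as measured when the row begins, along the tool's axes as they then stand; what a row does not reach is not made up. A row lasts 1/10 s, in which the tool goes at most 50 mm and 8.59 degrees, less where a joint would pass 70% of its speed; a pose out of reach is approached as far as the arm can. A call is refused whole if a number of a shift passes 5 or a number of a turn 0.15, either way. A call with a gripper value outside its range is refused whole. The fingers move at their own pace and stop on an object; "grip_force" is the grip in N (left out, the last holds). Time passes only in rows, so rows that do not move let the fingers close. It gives the time, the measured TCP pose, the force and the opening at its end, in the units of the state.
- ctrl.get_state(): the state, without advancing time (a new reading comes with each control period).
- cams.read_camera(name): name is "side" or "top"; returns (picture, depth): 480x640x3 uint8, red, green, blue; 480x640 float32, m along the optical axis (not along the pixel's ray), 0 where there is no reading.
- cams.camera_params(name): a dict with "fx", "fy", "cx", "cy" (pixels), "k1" (the pictures are not rectified: a ray, as slopes to the right and down, at radius r is drawn at 1 + k1 r^2 times it, then the intrinsics apply), "xyz" and "attitude" of the camera in the world. Camera axes: x right, y down, z forward; pixel columns grow to the right and rows downward; lengths in m; the calibration is good to about 2 mm. A picture is of the moment at which its call begins. camera_params takes no time and is no camera call.
- workorder.sign_off(): hands the job in, once; it reports no verdict.
Trained networks look in the newest picture that a camera, given by its name, has taken for a name from the list of things; names that differ only in an ending like _2 or _b are one class to them, and where a whole thing is asked for, a point or a joint stands for the part that bears it (a point fixed in the world has none). Each returns a list of dicts, best first, with "conf" (0 to 1); they miss things now and then, are a little off and sometimes report something else, mostly with a low value. They report only what shows in the picture. A call takes as long as a camera call. They do not tell look-alikes from the thing itself.
- spotter.trace(target, camera): "mask" (480x640 bool, what is visible of it) and "bbox" ([left, top, width, height] in pixels, round what is visible of it).
The state is a dict: "time": time; "qpos": joint angles; "dq": joint speeds; "joint_efforts": joint torques, N m; "eef_pos": TCP position; "tcp_rot": TCP orientation; "contact_force": force on the tool from outside, world axes, zero at the start; "wrist_torque": the same for the moment, N m; "opening": opening from 0.0 (shut) to 1.0 (fully open).
Only numpy, scipy, OpenCV 4.12 (cv2) and the standard library are available. Lean on these libraries where they do the work, as an engineer would, in place of code of your own. Each camera call takes 0.05 s, during which the arm holds its last target.

## Working session

There is one attempt and no reset: what is moved stays moved. The work goes in short steps, Python scripts to look and compute and a tool call to move; the robot and the scene stay as the last step left them, time stands still between calls to the robot, and variables do not carry over. Pictures are saved under pics/ and viewed, and the job is handed in when it is done.

Besides the shell and the picture viewer there is one more tool, called after "Request:" as name(argument=value, ...) on one line, values as JSON. send_rows: Moves the arm, as the interface text tells. Its arguments: {"type":"object","properties":{"motion":{"type":"array","items":{"type":"number"}},"grip_force":{"type":"number"}},"required":["motion"]}

```bash
mkdir -p pics; ls; cat > h.py <<'E'
import numpy as np, cv2
from plant import ctrl, cams, workorder, spotter
from scipy.spatial.transform import Rotation as R
def cam(name):
    p=cams.camera_params(name); return p
def Rt(p):
    a=p["attitude"]; return (R.from_quat(a).as_matrix() if np.size(a)==4 else np.array(a)), np.array(p["xyz"])
def rays(p,uv):
    uv=np.atleast_2d(uv).astype(float)
    K=np.array([[p["fx"],0,p["cx"]],[0,p["fy"],p["cy"]],[0,0,1]])
    d=cv2.undistortPoints(uv[:,None],K,np.array([p["k1"],0,0,0.]))[:,0]
    return d
def to_world(p,uv,z):
    d=rays(p,uv); Rm,t=Rt(p); z=np.atleast_1d(z)
    return (np.c_[d,np.ones(len(d))]*z[:,None])@Rm.T+t
def onplane(p,uv,h):
    d=rays(p,uv); Rm,t=Rt(p); v=np.c_[d,np.ones(len(d))]@Rm.T
    s=(h-t[2])/v[:,2]; return v*s[:,None]+t
def cloud(p,depth,mask=None):
    m=(depth>0) if mask is None else (mask&(depth>0))
    r,c=np.nonzero(m); return to_world(p,np.c_[c,r],depth[r,c]),np.c_[c,r]
def proj(p,X):
    Rm,t=Rt(p); q=(np.atleast_2d(X)-t)@Rm; K=np.array([[p["fx"],0,p["cx"]],[0,p["fy"],p["cy"]],[0,0,1]])
    return cv2.projectPoints(q[:,None],np.zeros(3),np.zeros(3),K,np.array([p["k1"],0,0,0.]))[0][:,0]
def save(n,im): cv2.imwrite("pics/"+n,im[:,:,::-1])
E
python3 - <<'E'
from h import *
for n in("side","top"):
    im,d=cams.read_camera(n); save(n+"0.png",im); np.save(n+"_d.npy",d); np.save(n+"_i.npy",im); print(cams.camera_params(n))
print(ctrl.get_state(),ctrl.tcp_to_grasp)
E
```

```text
pics
{'fx': 572.6121426355526, 'fy': 572.6121426355526, 'cx': 323.2838216791917, 'cy': 227.55363111925087, 'k1': -0.04466667325093812, 'xyz': array([0.1133109 , 1.23527815, 1.05245955]), 'attitude': array([-0.15886302,  0.88662981, -0.42578535,  0.08577274])}
{'fx': 542.7150103436103, 'fy': 542.7150103436103, 'cx': 321.4811493625235, 'cy': 239.01144549498326, 'k1': 0.005154712237058548, 'xyz': array([0.37204396, 0.09040941, 1.27025707]), 'attitude': array([-0.70114964,  0.70865954, -0.04558955,  0.06412831])}
{'time': 0.1, 'qpos': array([-1.39297181e+00,  2.87153388e-01,  1.57800926e+00,  3.48581166e-06,
        1.27861042e+00, -1.49984207e-01]), 'dq': array([ 0.00115636, -0.00108137, -0.00302578, -0.00012286, -0.00076121,
       -0.00035401]), 'joint_efforts': array([ 1.56127528e-03, -4.07298052e+01, -2.93700296e+01, -1.00817174e-04,
        3.43009699e-03,  1.34595012e-06]), 'eef_pos': array([ 0.2172631 , -0.63845874,  0.23004617]), 'tcp_rot': array([ 8.13008822e-01, -5.82250347e-01, -7.80386578e-04, -7.61284712e-04]), 'contact_force': array([-0.19078015,  0.64839885,  0.12480747]), 'wrist_torque': array([ 0.0559901 , -0.0408709 ,  0.04370843]), 'opening': 0.9993860409773607} 0.0187
```

View pics/side0.png

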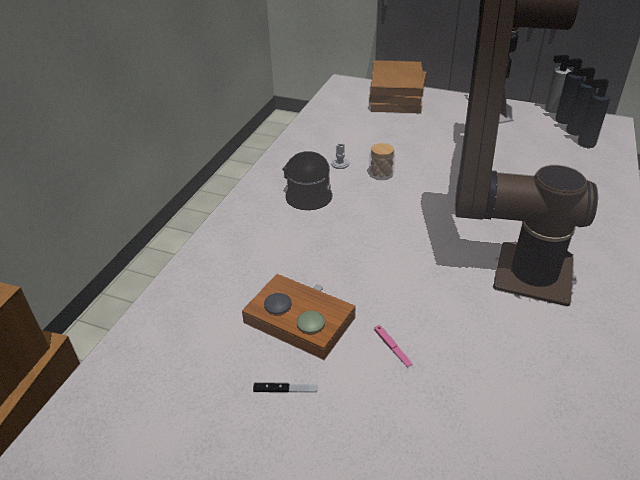

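View pics/top0.png

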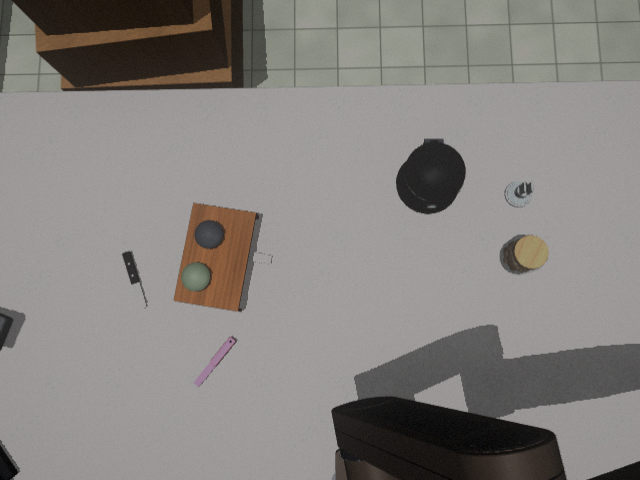

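```bash
python3 - <<'E'
from h import *
names=["tester","tester_lid","trim_tool","riser","stone_sage","stone_slate","bead_jar","phone_mount"]
for c in("top","side"):
    p=cams.camera_params(c); d=np.load(c+"_d.npy")
    for n in names:
        for o in spotter.trace(n,c)[:4]:
            m=o["mask"]&(d>0); X,_=cloud(p,d,m)
            if len(X): print(c,n,round(o["conf"],2),o["bbox"],np.median(X,0).round(3),np.percentile(X,2,axis=0).round(3),np.percentile(X,98,axis=0).round(3))
    # table plane
    X,uv=cloud(p,d); s=np.abs(X[:,2])<.02; print(c,"table z",np.median(X[s,2]))
print(ctrl.get_state()["time"])
E
```

```text
top tester 0.88 [396.3, 134.0, 68.7, 81.0] [ 0.685 -0.119  0.129] [ 0.634 -0.187  0.004] [ 0.774 -0.064  0.149]
top tester_lid 0.65 [406.1, 138.4, 59.6, 62.4] [ 0.694 -0.125  0.136] [ 0.641 -0.187  0.101] [ 0.759 -0.069  0.149]
top trim_tool 0.65 [121.0, 250.7, 20.7, 57.2] [0.482 0.563 0.01 ] [0.42  0.54  0.002] [0.541 0.589 0.017]
top trim_tool 0.6 [246.9, 251.7, 26.7, 13.5] [0.527 0.27  0.009] [0.515 0.244 0.003] [0.539 0.294 0.014]
top trim_tool 0.6 [194.7, 340.0, 40.2, 45.8] [0.296 0.364 0.01 ] [0.242 0.327 0.001] [0.34  0.409 0.015]
top stone_sage 0.93 [180.0, 261.8, 28.5, 28.8] [0.478 0.404 0.065] [0.45  0.376 0.051] [0.508 0.434 0.07 ]
top stone_slate 0.84 [192.2, 219.5, 33.5, 29.7] [0.575 0.376 0.065] [0.546 0.348 0.046] [0.605 0.407 0.071]
top stone_slate 0.26 [247.9, 248.2, 25.0, 16.3] [0.526 0.27  0.009] [0.515 0.244 0.004] [0.539 0.294 0.014]
top bead_jar 0.68 [502.0, 234.1, 46.0, 43.4] [ 0.518 -0.317  0.095] [ 0.482 -0.362  0.007] [ 0.557 -0.289  0.101]
top bead_jar 0.24 [406.1, 138.7, 60.2, 62.4] [ 0.694 -0.125  0.136] [ 0.641 -0.187  0.102] [ 0.76  -0.069  0.149]
top p
[... 574 characters left out ...]
0.53  0.259 0.013]
side trim_tool 0.56 [376.4, 323.5, 34.6, 40.9] [0.29  0.37  0.008] [ 0.239  0.328 -0.001] [0.337 0.413 0.015]
side trim_tool 0.26 [243.6, 273.7, 113.6, 84.4] [0.513 0.389 0.043] [0.405 0.29  0.   ] [0.638 0.456 0.048]
side riser 0.65 [242.9, 275.4, 112.0, 82.6] [0.516 0.39  0.043] [0.406 0.289 0.002] [0.639 0.457 0.048]
side stone_sage 0.61 [296.7, 311.7, 26.3, 23.6] [0.475 0.414 0.064] [0.447 0.383 0.051] [0.507 0.438 0.069]
side stone_slate 0.9 [262.2, 292.9, 28.1, 23.9] [0.571 0.386 0.064] [0.543 0.354 0.046] [0.607 0.411 0.069]
side bead_jar 0.72 [314.2, 282.0, 5.9, 11.6] [0.521 0.25  0.008] [0.512 0.241 0.005] [0.531 0.264 0.012]
side table z -0.000703072957064732
0.9
```

```bash
python3 - <<'E'
import numpy as np,cv2
t=np.load("top_i.npy"); s=np.load("side_i.npy")
a=cv2.resize(t[120:220,380:480],(400,400),interpolation=cv2.INTER_CUBIC); b=cv2.resize(t[190:320,170:300],(400,400),interpolation=cv2.INTER_CUBIC)
cv2.imwrite("pics/z1.png",np.hstack([a,b])[:,:,::-1])
a=cv2.resize(s[130:220,270:360],(400,400),interpolation=cv2.INTER_CUBIC); b=cv2.resize(s[260:400,235:375],(400,400),interpolation=cv2.INTER_CUBIC)
cv2.imwrite("pics/z2.png",np.hstack([a,b])[:,:,::-1])
E
```

```text
(no output)
```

View pics/z1.png

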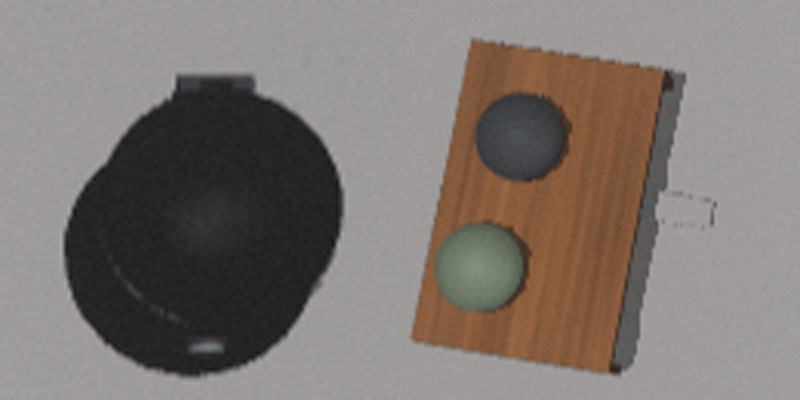

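View pics/z2.png

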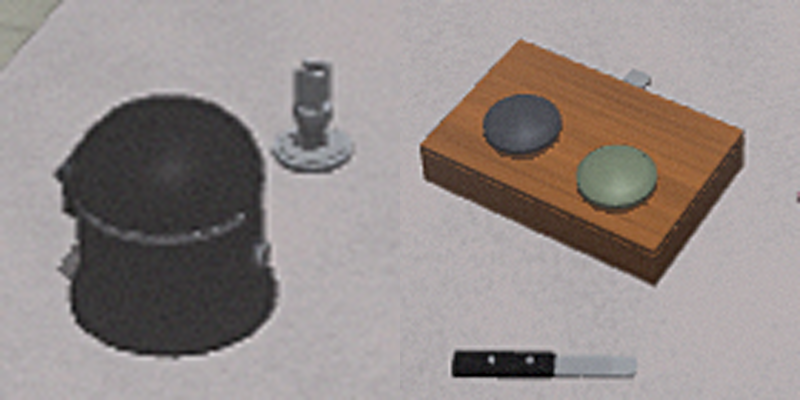

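```bash
cat > fit.py <<'E'
from h import *
from scipy.optimize import least_squares
P={c:cams.camera_params(c) for c in("top","side")}
D={c:np.load(c+"_d.npy") for c in P}; I={c:np.load(c+"_i.npy") for c in P}
for c in P:
    X,uv=cloud(P[c],D[c])
    s=np.hypot(X[:,0]-.70,X[:,1]+.12)<.11; T=X[s]; tuv=uv[s]
    cy=T[(T[:,2]>.02)&(T[:,2]<.08)]
    f=lambda q:np.hypot(cy[:,0]-q[0],cy[:,1]-q[1])-.065
    r=least_squares(f,[.7,-.12],loss='soft_l1',f_scale=.002); print(c,"cyl",r.x.round(4),len(cy),np.median(np.abs(r.fun)))
    # dome top: spherical cap fit free
    dm=T[(T[:,2]>.105)]
    g=lambda q:np.linalg.norm(dm-q[:3],axis=1)-q[3]
    r=least_squares(g,[.7,-.12,.09,.065],loss='soft_l1',f_scale=.002); print(c,"dome",r.x.round(4),np.median(np.abs(r.fun)))
    # outliers
    cx=r.x[:2]; rad=np.hypot(*(T[:,:2]-cx).T)
    for lo,hi in((.085,.11),(.03,.075)):
        o=(rad>.0685)&(T[:,2]>lo)&(T[:,2]<hi)
        if o.any():
            print(c,lo,"outliers",o.sum(),T[o].mean(0).round(4), T[o].min(0).round(3),T[o].max(0).round(3))
    # riser top
    s=(np.abs(X[:,2]-.045)<.004)&(np.hypot(X[:,0]-.52,X[:,1]-.38)<.16)
    rr=cv2.minAreaRect((X[s,:2]*1000).astype(np.float32)); print(c,"riser",rr)
    for o in spotter.trace("trim_tool",c)[:4]:
        m=o["mask"]&(D[c]>0)
        A,_=cloud(P[c],D[c],m)
        print(c,"tool",o["conf"],cv2.minAreaRect((A[:,:2]*1000).astype(np.float32)), np.median(A[:,2]))
E
python3 fit.py
```

```text
top cyl [ 0.7017 -0.1302] 479 0.0008237117394747501
top dome [ 0.7046 -0.1309  0.0712  0.0791] 0.0014870719441271857
top 0.085 outliers 86 [ 0.7588 -0.1279  0.1012] [ 0.636 -0.153  0.087] [ 0.783 -0.086  0.106]
top 0.03 outliers 43 [ 0.6338 -0.1277  0.0549] [ 0.63  -0.142  0.041] [ 0.652 -0.087  0.065]
top riser ((527.609375, 366.19268798828125), (151.4713134765625, 229.47850036621094), 80.13868713378906)
top tool 0.65 ((479.5503234863281, 564.017822265625), (137.0461883544922, 22.006244659423828), 18.22670555114746) 0.010158288869957621
top tool 0.6 ((527.4988403320312, 268.3300476074219), (53.235313415527344, 23.156360626220703), 81.52757263183594) 0.009283174760424506
top tool 0.6 ((290.3204345703125, 369.48175048828125), (18.858003616333008, 130.01434326171875), 50.11176681518555) 0.00963832225660921
side cyl [ 0.7004 -0.1309] 713 0.001821297439625738
side dome [ 0.7005 -0.1311  0.0745  0.0754] 0.0021250917830665725
side 0.085 outliers 58 [ 0.7145 -0.0899  0.0975] [ 0.633 -0.143  0.086] [ 0.778 -0.06   0.109]
side 0.03 outliers 70 [ 0.6656 -0.0894  0.0504] [ 0.628 -0.137  0.03 ] [ 0.771 -0.059  0.074]
side riser ((524.8671875, 366.65618896484375), (155.95831298828125, 231.75442504882812), 80.90839385986328)
side tool 0.66 ((479.1525573730469, 561.1123046875), (143.7852325439453, 33.8838005065918), 17.758323669433594) 0.00923245917248261
side tool 0.62 ((521.5471801757812, 249.88406372070312), (18.02104949951172, 18.011537551879883), 3.5960276126861572) 0.0077382984102007946
side tool 0.56 ((289.6448669433594, 365.7917175292969), (27.094072341918945, 143.7025146484375), 48.936092376708984) 0.007682923330078362
side tool 0.26 ((534.9213256835938, 346.5403137207031), (195.4980926513672, 265.28363037109375), 81.4288330078125) 0.04296990344797824
```

```bash
python3 - <<'E'
from h import *
P={c:cams.camera_params(c) for c in("top","side")}
p=P["top"];d=np.load("top_d.npy");im=np.load("top_i.npy").astype(int)
C=np.array([.7015,-.1303])
X,uv=cloud(p,d)
rad=np.hypot(X[:,0]-C[0],X[:,1]-C[1])
b=(rad<.1)&(X[:,0]>.765)&(X[:,2]>.08)
print("hinge",b.sum(),X[b].mean(0).round(4),uv[b].min(0),uv[b].max(0))
# hinge symmetric edges at row
e=np.array([[uv[b][:,0].min()-.5,139.5],[uv[b][:,0].max()+.5,139.5]]);print(onplane(p,e,.1).round(4))
v=im.sum(2)
sub=v[200:212,422:442]; print(sub)
r,c=np.nonzero(sub>200)
m=(r>2)&(r<10); print(c[m].mean()+422,r[m].mean()+200)
u=[c[m].mean()+422,r[m].mean()+200]
print("button",onplane(p,[u],.06))
s=P["side"];print(proj(s,[[.6295,-.1303,.05],[.6365,-.1303,.0915]]),proj(p,[[.6295,-.1303,.05]]))
q=np.load("side_i.npy")[130:220,270:360]
E
```

```text
hinge 81 [ 0.7757 -0.1299  0.1013] [423 138] [443 143]
[[ 0.7777 -0.1074  0.1   ]
 [ 0.7769 -0.154   0.1   ]]
[[111 132 141 125 133 120  98 118 103 107 101 106 113 107 101  99 114  89
  106 109]
 [104 116 108 101 139 101 114 110 115 111 107 114 104 108 105 107 121 118
  105 105]
 [122 105 115 108 110 104 115 100 102 109  98 102 110 112 105 102 104 100
  104 107]
 [111 116 114 112 107 109 110  99  96 109  97 111 100  98 104  99 104 107
  106 100]
 [115 104 118 104 114 141 138 148 149 156 164 156 143 132 136 107 108 103
  109 101]
 [107 104 103  97 125 133 164 170 216 231 241 239 212 161 134 114 116 111
  106  97]
 [110 110 103 110 117 175 250 288 336 352 350 343 303 236 126 120 103  99
  112 101]
 [105 125 117 123 119 203 265 288 304 305 315 297 277 238 113 110 105 114
  109 100]
 [111 114  99 117 112 135 160 136 144 150 142 138 135 148  98 103 107 104
  105 113]
 [116 111 111 107 107  97 108 119 122 127 119 109 122 100 118 113  95 115
  116 114]
 [ 96 104 111 102 115 105 108 103  92 107 102 110 100 125 110 107 104 126
  105 137]
 [115 114 108 116 111 109 105 114 101 111 116  96 114 110 114 113 186 198
  334 352]]
431.40909090909093 206.1818181818182
button [[ 0.63388815 -0.12842566  0.06      ]]
[[329.36086367 187.03663547]
 [327.06441559 175.34479928]] [[431.55244084 208.98941205]]
```

```bash
cat > plan.py <<'E'
from h import *
import sys
def jaw(q=None):
    s=ctrl.get_state(); m=R.from_quat(s["tcp_rot"]).as_matrix(); return np.arctan2(m[1,0],m[0,0]),s
def plan(target,a1,n,g):
    a0,s=jaw(); p0=s["eef_pos"]; m=R.from_quat(s["tcp_rot"]).as_matrix()
    da=(a1-a0+np.pi)%(2*np.pi)-np.pi
    if abs(da)>2.9: print("big turn",da)
    step=(np.array(target)-p0)/n; out=[]
    print("now",p0.round(4),"jaw",np.degrees(a0).round(2),"F",s["contact_force"].round(1),"open",round(s["opening"],3),"t",round(s["time"],2),"tool z",m[:,2].round(4),"dist",np.linalg.norm(step*n).round(4),"da",round(da,3))
    for i in range(n):
        a=a0+da*i/n; x=np.array([np.cos(a),np.sin(a),0]); y=np.array([np.sin(a),-np.cos(a),0])
        out+=[round(100*step@x,2),round(100*step@y,2),round(-100*step[2],2),round(-da/n,3),g]
    print([float(v) for v in out])
if __name__=="__main__":
    v=[float(x) for x in sys.argv[1:]]; plan(v[:3],np.radians(v[3]),int(v[4]),v[5])
E
python3 plan.py .5 -.3 .23 -30 9 8.5
```

```text
now [ 0.2173 -0.639   0.2314] jaw -71.22 F [-0.1 -0.2  0.5] open 1.0 t 1.0 tool z [ 0. -0. -1.] dist 0.4414 da 0.719
[-2.56, -4.19, 0.02, -0.08, 8.5, -2.21, -4.38, 0.02, -0.08, 8.5, -1.86, -4.54, 0.02, -0.08, 8.5, -1.49, -4.67, 0.02, -0.08, 8.5, -1.11, -4.78, 0.02, -0.08, 8.5, -0.73, -4.85, 0.02, -0.08, 8.5, -0.34, -4.89, 0.02, -0.08, 8.5, 0.06, -4.9, 0.02, -0.08, 8.5, 0.45, -4.88, 0.02, -0.08, 8.5]
```

Request:
send_rows(motion=[-2.6,-4.2,0,-0.08,5,-2.2,-4.4,0,-0.08,5,-1.9,-4.5,0,-0.08,5,-1.5,-4.7,0,-0.08,5,-1.1,-4.8,0,-0.08,5,-0.7,-4.8,0,-0.08,5,-0.3,-4.9,0,-0.08,5,0.1,-4.9,0,-0.08,5,0.5,-4.9,0,-0.08,5], grip_force=40)

```text
time: 1.9
eef_pos: [0.5004, -0.2948, 0.2315]
tcp_rot: [0.968, -0.251, 0.002, 0.002]
contact_force: [0.1, -0.6, 1.2]
opening: 0.586
```

```bash
python3 plan.py .527 .265 .15 -8.5 12 5
```

```text
now [ 0.5004 -0.2948  0.2315] jaw -29.02 F [ 0.1 -0.6  1.2] open 0.586 t 1.9 tool z [ 0.0025 -0.0052 -1.    ] dist 0.5663 da 0.358
[-2.07, -4.19, 0.68, -0.03, 5.0, -1.94, -4.25, 0.68, -0.03, 5.0, -1.82, -4.3, 0.68, -0.03, 5.0, -1.69, -4.36, 0.68, -0.03, 5.0, -1.56, -4.4, 0.68, -0.03, 5.0, -1.42, -4.45, 0.68, -0.03, 5.0, -1.29, -4.49, 0.68, -0.03, 5.0, -1.16, -4.53, 0.68, -0.03, 5.0, -1.02, -4.56, 0.68, -0.03, 5.0, -0.88, -4.59, 0.68, -0.03, 5.0, -0.75, -4.61, 0.68, -0.03, 5.0, -0.61, -4.63, 0.68, -0.03, 5.0]
```

Request:
send_rows(motion=[-2.1,-4.2,0.7,-0.03,5,-1.9,-4.3,0.7,-0.03,5,-1.8,-4.3,0.7,-0.03,5,-1.7,-4.4,0.7,-0.03,5,-1.6,-4.4,0.7,-0.03,5,-1.4,-4.4,0.7,-0.03,5,-1.3,-4.5,0.7,-0.03,5,-1.2,-4.5,0.7,-0.03,5,-1.0,-4.6,0.7,-0.03,5,-0.9,-4.6,0.7,-0.03,5,-0.7,-4.6,0.7,-0.03,5,-0.6,-4.6,0.7,-0.03,5])

```text
time: 3.1
eef_pos: [0.5262, 0.2875, 0.1462]
tcp_rot: [0.998, -0.065, 0.01, 0.004]
contact_force: [0.2, 0.2, 0.1]
opening: 0.588
```

```bash
python3 plan.py .527 .264 .02 -8.5 6 5; python3 - <<'E'
from h import *
im,d=cams.read_camera("side"); save("s1.png",cv2.resize(im[180:380,200:420],(800,727)))
E
```

```text
now [0.5262 0.2875 0.1462] jaw -7.4 F [0.2 0.2 0.1] open 0.588 t 3.1 tool z [ 0.0186 -0.0086 -0.9998] dist 0.1284 da -0.019
[0.06, 0.39, 2.1, 0.003, 5.0, 0.06, 0.39, 2.1, 0.003, 5.0, 0.07, 0.39, 2.1, 0.003, 5.0, 0.07, 0.39, 2.1, 0.003, 5.0, 0.07, 0.39, 2.1, 0.003, 5.0, 0.07, 0.39, 2.1, 0.003, 5.0]
```

Request:
send_rows(motion=[0.1,2.3,0,0.01,5,0,0,0,0,5])

```text
time: 3.35
eef_pos: [0.522, 0.2731, 0.144]
tcp_rot: [0.998, -0.064, 0.008, 0.002]
contact_force: [-0.6, -0.1, -0.3]
opening: 0.586
```

```bash
python3 plan.py .527 .264 .03 -8.5 6 5; python3 - <<'E'
from h import *
im,d=cams.read_camera("top"); save("t1.png",cv2.resize(im[160:340,140:380],(800,600)))
E
```

```text
now [0.522  0.2731 0.144 ] jaw -7.37 F [-0.6 -0.1 -0.3] open 0.586 t 3.35 tool z [ 0.0162 -0.0043 -0.9999] dist 0.1145 da -0.02
[0.1, 0.14, 1.9, 0.003, 5.0, 0.1, 0.14, 1.9, 0.003, 5.0, 0.1, 0.14, 1.9, 0.003, 5.0, 0.1, 0.14, 1.9, 0.003, 5.0, 0.1, 0.14, 1.9, 0.003, 5.0, 0.1, 0.14, 1.9, 0.003, 5.0]
```

View pics/t1.png

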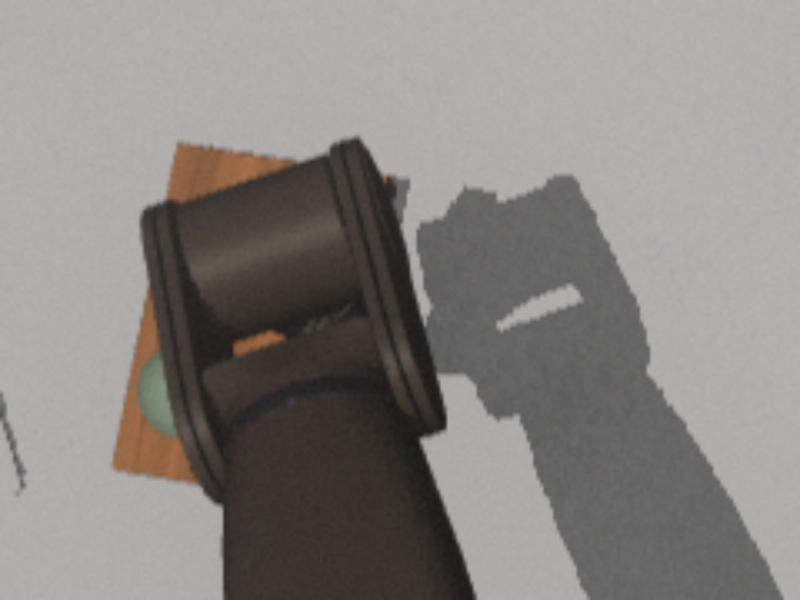

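```bash
python3 - <<'E'
s=open("plan.py").read()
s=s.replace("a=a0+da*i/n; x=np.array([np.cos(a),np.sin(a),0]); y=np.array([np.sin(a),-np.cos(a),0])","M=m@R.from_euler('z',-da*i/n).as_matrix(); x,y,zz=M.T")
s=s.replace("round(-100*step[2],2)","round(100*step@zz,2)")
open("plan.py","w").write(s)
E
python3 plan.py .527 .264 .03 -8.5 5 5;python3 - <<'E'
from h import *
im,d=cams.read_camera("side"); save("s2.png",cv2.resize(im[180:380,200:420],(800,727))[:600])
E
```

```text
now [0.5223 0.2736 0.1443] jaw -7.41 F [-0.5 -0.3 -0.2] open 0.586 t 3.4 tool z [ 0.0169 -0.0031 -0.9999] dist 0.1148 da -0.019
[0.08, 0.18, 2.29, 0.004, 5.0, 0.08, 0.18, 2.29, 0.004, 5.0, 0.08, 0.18, 2.29, 0.004, 5.0, 0.08, 0.18, 2.29, 0.004, 5.0, 0.08, 0.18, 2.29, 0.004, 5.0]
```

View pics/s2.png

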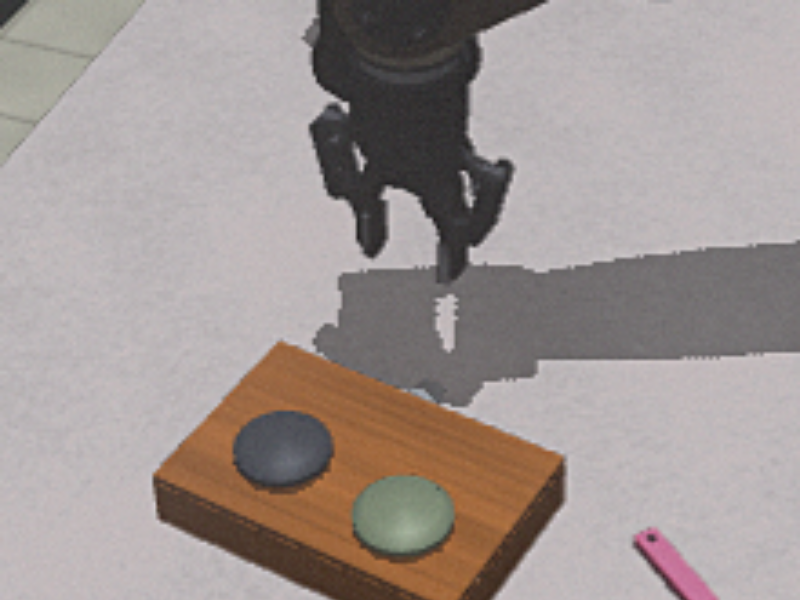

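Request:
send_rows(motion=[0.2,0.5,2.2,0,5,0.2,0.5,2.2,0,5,0,0.2,2.2,0,5,0,0,2.0,0,5,0,0,1.8,0,5,0,0,0,0,5])

```text
time: 4.05
eef_pos: [0.5323, 0.2554, 0.0427]
tcp_rot: [0.997, -0.071, 0.014, -0.001]
contact_force: [-0.4, -0.0, -0.0]
opening: 0.586
```

```bash
python3 plan.py .527 .263 .004 -8.5 4 5
```

```text
now [0.5323 0.2554 0.0427] jaw -8.12 F [-0.4 -0.  -0. ] open 0.586 t 4.05 tool z [ 2.740e-02  2.000e-04 -9.996e-01] dist 0.0398 da -0.007
[-0.18, -0.17, 0.96, 0.002, 5.0, -0.18, -0.17, 0.96, 0.002, 5.0, -0.19, -0.17, 0.96, 0.002, 5.0, -0.19, -0.16, 0.96, 0.002, 5.0]
```

Request:
send_rows(motion=[-0.2,-0.2,1.0,0,5,-0.2,-0.2,1.0,0,5,-0.2,-0.2,1.0,0,5,-0.2,-0.1,0.8,0,5,0,0,0,0,5])

```text
time: 4.55
eef_pos: [0.5287, 0.2636, 0.0051]
tcp_rot: [0.997, -0.072, 0.016, -0.002]
contact_force: [-0.0, -0.4, 0.0]
opening: 0.586
```

```bash
python3 plan.py .527 .263 .0 -8.5 2 5;python3 - <<'E'
from h import *
im,d=cams.read_camera("side"); save("s3.png",cv2.resize(im[220:340,230:390],(800,600)))
E
```

```text
now [0.5287 0.2636 0.0051] jaw -8.28 F [-0.  -0.4  0. ] open 0.586 t 4.55 tool z [ 0.0328  0.0019 -0.9995] dist 0.0054 da -0.004
[-0.09, 0.04, 0.25, 0.002, 5.0, -0.09, 0.04, 0.25, 0.002, 5.0]
```

View pics/s3.png

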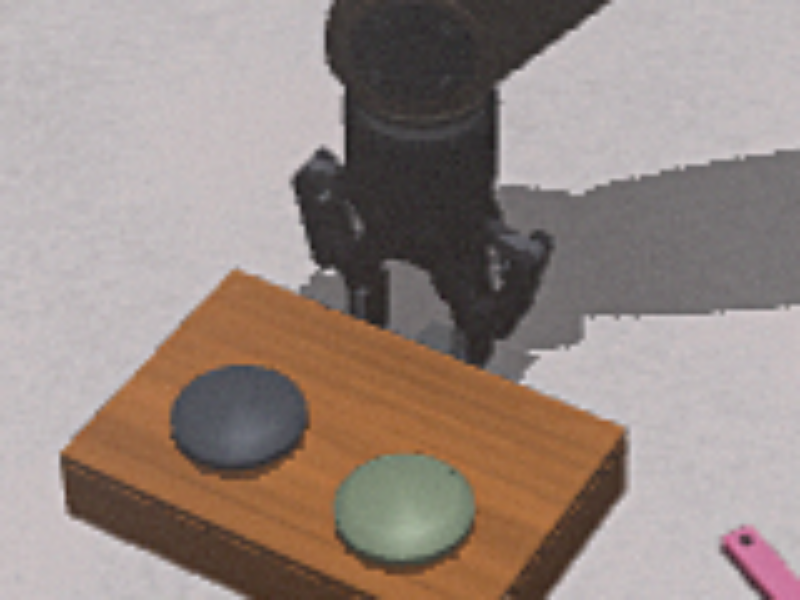

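Request:
send_rows(motion=[-0.1,0,0.4,0,5,0,0,0,0,1.5,0,0,0,0,1.5,0,0,0,0,1.5,0,0,0,0,1.5,0,0,0,0,1.5])

```text
time: 5.2
eef_pos: [0.5292, 0.2644, 0.0028]
tcp_rot: [0.997, -0.072, 0.018, -0.003]
contact_force: [0.1, 0.4, -0.8]
opening: 0.236
```

```bash
python3 plan.py .502 .090 .003 -8.5 8 1.5
```

```text
now [0.5292 0.2644 0.0028] jaw -8.24 F [ 0.1  0.4 -0.8] open 0.236 t 5.2 tool z [ 0.0361  0.0029 -0.9993] dist 0.1765 da -0.005
[-0.02, 2.21, -0.02, 0.001, 1.5, -0.02, 2.21, -0.02, 0.001, 1.5, -0.02, 2.21, -0.02, 0.001, 1.5, -0.02, 2.21, -0.02, 0.001, 1.5, -0.02, 2.21, -0.02, 0.001, 1.5, -0.02, 2.21, -0.02, 0.001, 1.5, -0.02, 2.21, -0.02, 0.001, 1.5, -0.02, 2.21, -0.02, 0.001, 1.5]
```

Request:
send_rows(motion=[0,1,0,0,1.5,0,1.5,0,0,1.5,0,2,0,0,1.5,0,2,0,0,1.5,0,0,0,0,1.5], grip_force=60)

```text
time: 5.7
eef_pos: [0.5194, 0.1952, 0.0026]
tcp_rot: [0.997, -0.072, 0.018, -0.003]
contact_force: [-0.8, -0.3, 0.8]
opening: 0.222
```

```bash
python3 plan.py .502 .085 .003 -8.5 8 1.5;python3 - <<'E'
from h import *
im,d=cams.read_camera("side"); save("s4.png",cv2.resize(im[180:330,230:430],(800,600)))
E
```

```text
now [0.5194 0.1952 0.0026] jaw -8.22 F [-0.8 -0.3  0.8] open 0.222 t 5.7 tool z [ 0.0372  0.0028 -0.9993] dist 0.1115 da -0.005
[-0.02, 1.39, -0.02, 0.001, 1.5, -0.02, 1.39, -0.02, 0.001, 1.5, -0.02, 1.39, -0.02, 0.001, 1.5, -0.02, 1.39, -0.02, 0.001, 1.5, -0.01, 1.39, -0.02, 0.001, 1.5, -0.01, 1.39, -0.02, 0.001, 1.5, -0.01, 1.39, -0.02, 0.001, 1.5, -0.01, 1.39, -0.02, 0.001, 1.5]
```

View pics/s4.png

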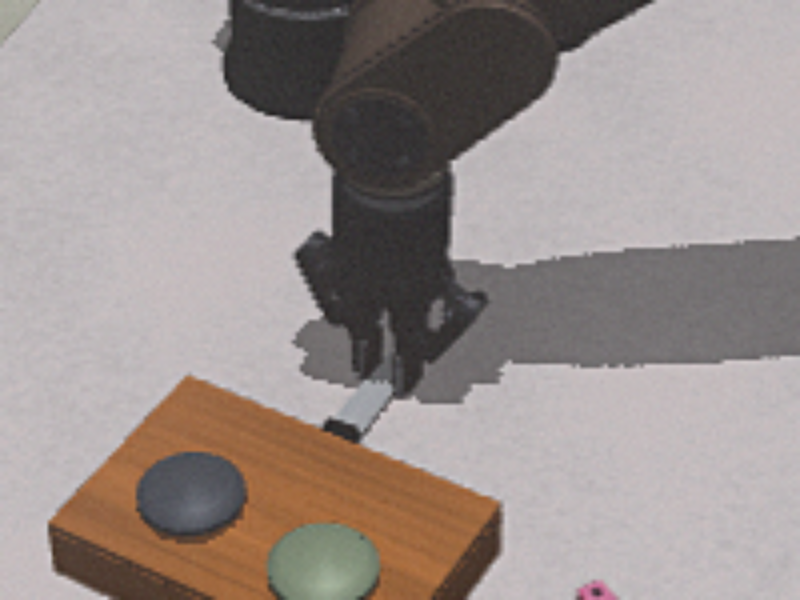

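Request:
send_rows(motion=[0,1.0,0,0,1.5,0,1.5,0,0,1.5,0,1.5,0,0,1.5,0,1.5,0,0,1.5,0,1.5,0,0,1.5,0,1.5,0,0,1.5,0,1.5,0,0,1.5,0,1.5,0,0,1.5,0,1.0,0,0,1.5,0,0,0,0,1.5])

```text
time: 6.75
eef_pos: [0.5015, 0.0646, 0.0026]
tcp_rot: [0.997, -0.07, 0.021, -0.004]
contact_force: [-0.9, -1.1, 0.9]
opening: 0.227
```

```bash
python3 plan.py .502 .080 .003 -8.5 1 1.5;python3 - <<'E'
from h import *
im,d=cams.read_camera("side"); save("s5.png",cv2.resize(im[180:330,230:430],(800,600)))
E
```

```text
now [0.5015 0.0646 0.0026] jaw -8.09 F [-0.9 -1.1  0.9] open 0.227 t 6.75 tool z [ 0.0416  0.0048 -0.9991] dist 0.0154 da -0.007
[-0.17, -1.54, -0.03, 0.007, 1.5]
```

View pics/s5.png

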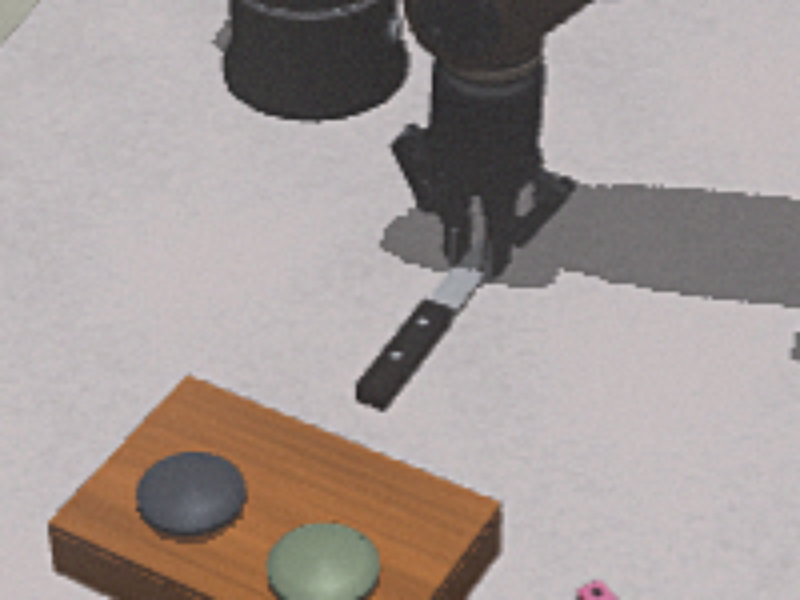

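Request:
send_rows(motion=[0,0,0,0,4.5,0,0,0,0,4.5,0,0,0,0,4.5,0,0,-1.5,0,5,0,0,-3,0,5,0,0,-3,0,5,0,0,0,0,5])

```text
time: 7.5
eef_pos: [0.4972, 0.0673, 0.0782]
tcp_rot: [0.997, -0.068, 0.019, -0.004]
contact_force: [1.0, -0.2, 0.0]
opening: 0.585
```

```bash
cat > look.py <<'E'
from h import *
import sys
t=sys.argv[1]
for c in ("side","top"):
    im,d=cams.read_camera(c); p=cams.camera_params(c); save(f"{t}_{c}.png",im)
    np.save(c+"_d.npy",d); np.save(c+"_i.npy",im)
    for o in spotter.trace("trim_tool",c)[:5]:
        A,_=cloud(p,d,o["mask"])
        if len(A): print(c,round(o["conf"],2),o["bbox"],cv2.minAreaRect((A[:,:2]*1000).astype(np.float32)),np.median(A[:,2]).round(4))
E
python3 look.py l6; python3 plan.py .502 .080 .06 -8.5 1 1.5
```

```text
side 0.98 [252.3, 379.6, 63.5, 14.6] ((480.6313171386719, 558.1961059570312), (143.72689819335938, 35.33699035644531), 21.20176124572754) 0.0096
side 0.93 [319.4, 237.5, 33.7, 46.2] ((508.9385986328125, 135.5843505859375), (185.0943603515625, 26.86984634399414), 83.26470947265625) 0.0124
side 0.9 [375.9, 328.1, 33.4, 34.8] ((284.57940673828125, 367.95330810546875), (28.027603149414062, 131.25979614257812), 51.7949104309082) 0.008
top 0.85 [194.4, 338.5, 41.3, 46.8] ((289.5111999511719, 369.92779541015625), (17.127105712890625, 131.96804809570312), 50.28133010864258) 0.0098
top 0.75 [121.9, 252.7, 21.9, 57.6] ((476.7795104980469, 563.3485107421875), (137.57138061523438, 21.517955780029297), 17.769824981689453) 0.0101
top 0.59 [281.8, 253.2, 35.9, 15.6] ((517.0020141601562, 177.7196807861328), (80.8399658203125, 21.625545501708984), 84.20759582519531) 0.0153
now [0.4932 0.0673 0.0729] jaw -7.86 F [-0.9 -0.6 -0.4] open 0.581 t 7.7 tool z [ 0.027   0.0064 -0.9996] dist 0.0201 da -0.011
[0.67, -1.37, 1.32, 0.011, 1.5]
```

View pics/l6_side.png

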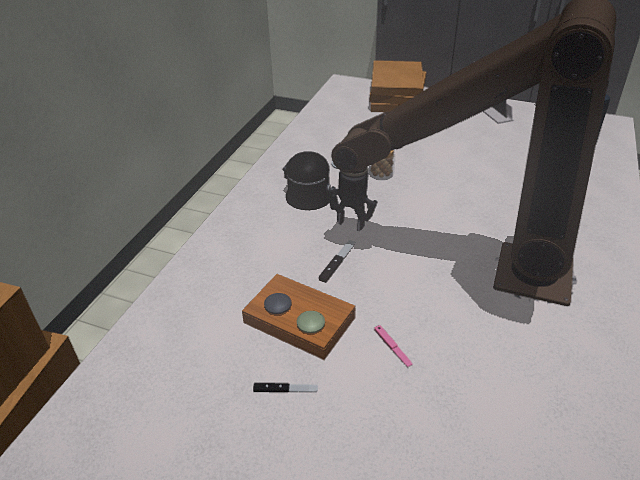

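View pics/l6_top.png

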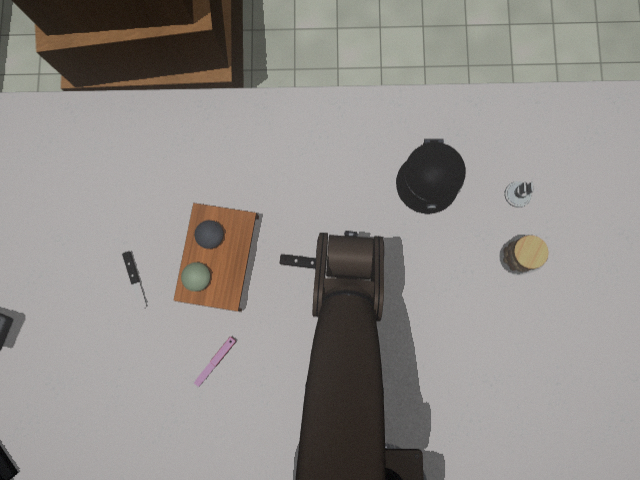

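```bash
python3 plan.py .517 .171 .06 -6.5 4 5
```

```text
now [0.4932 0.0673 0.0729] jaw -7.86 F [-0.9 -0.6 -0.4] open 0.581 t 7.7 tool z [ 0.027   0.0064 -0.9996] dist 0.1072 da 0.024
[0.23, -2.65, 0.35, -0.006, 5.0, 0.24, -2.64, 0.35, -0.006, 5.0, 0.26, -2.64, 0.35, -0.006, 5.0, 0.27, -2.64, 0.35, -0.006, 5.0]
```

Request:
send_rows(motion=[0.2,-2.6,0.3,-0.01,5,0.2,-2.6,0.3,-0.01,5,0.3,-2.6,0.3,0,5,0.3,-2.6,0.3,0,5,0,0,0,0,5])

```text
time: 8.2
eef_pos: [0.5119, 0.1716, 0.053]
tcp_rot: [0.998, -0.06, 0.006, -0.003]
contact_force: [-0.1, -0.2, 1.1]
opening: 0.585
```

```bash
python3 plan.py .517 .171 .003 -6.5 4 5
```

```text
now [0.5119 0.1716 0.053 ] jaw -6.83 F [-0.1 -0.2  1.1] open 0.585 t 8.2 tool z [ 0.0124  0.005  -0.9999] dist 0.0503 da 0.006
[0.11, 0.01, 1.25, -0.001, 5.0, 0.11, 0.01, 1.25, -0.001, 5.0, 0.11, 0.01, 1.25, -0.001, 5.0, 0.11, 0.01, 1.25, -0.001, 5.0]
```

Request:
send_rows(motion=[0.2,0,1.2,0,5,0.1,0,1.2,0,5,0.1,0,1.2,0,5,0,0,1.0,0,5,0,0,0,0,5])

```text
time: 8.7
eef_pos: [0.5128, 0.1684, -0.0015]
tcp_rot: [0.998, -0.06, 0.002, -0.002]
contact_force: [-0.2, 0.2, -0.3]
opening: 0.589
```

```bash
python3 plan.py .517 .171 .001 -6.5 1 5; python3 - <<'E'
from h import *
im,d=cams.read_camera("side"); save("s7.png",cv2.resize(im[180:330,230:430],(800,600)))
E
```

```text
now [ 0.5128  0.1684 -0.0015] jaw -6.92 F [-0.2  0.2 -0.3] open 0.589 t 8.7 tool z [ 0.0032  0.0029 -1.    ] dist 0.0055 da 0.007
[0.39, -0.31, -0.24, -0.007, 5.0]
```

View pics/s7.png

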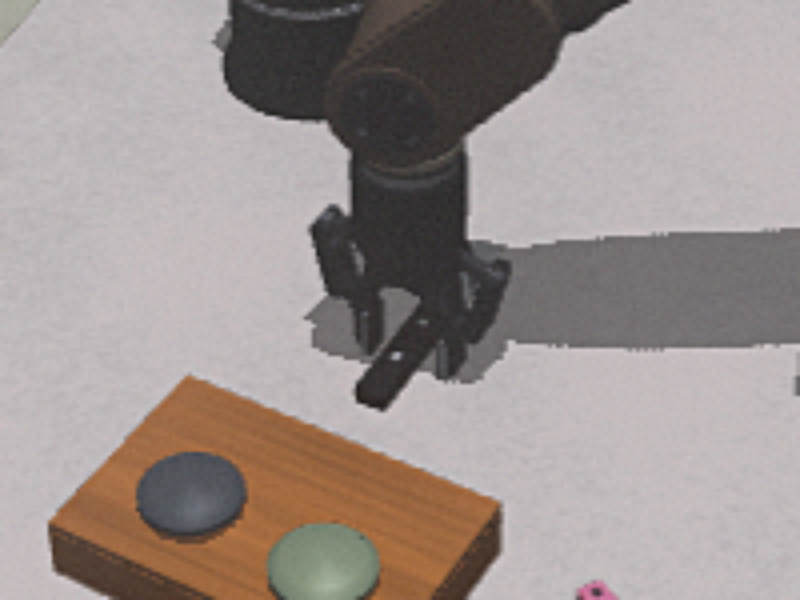

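Request:
send_rows(motion=[0.3,-0.2,-0.3,0,5,0,0,0,0,1.5,0,0,0,0,1.5,0,0,0,0,1.5,0,0,0,0,1.5,0,0,0,0,1.5], grip_force=50)

```text
time: 9.35
eef_pos: [0.5184, 0.1701, 0.0047]
tcp_rot: [0.998, -0.061, 0.004, -0.002]
contact_force: [-0.2, -0.1, -0.8]
opening: 0.265
```

```bash
python3 plan.py .49 .0 .12 30 9 1.5
```

```text
now [0.5184 0.1701 0.0047] jaw -6.95 F [-0.2 -0.1 -0.8] open 0.265 t 9.35 tool z [ 0.0083  0.0036 -1.    ] dist 0.2074 da 0.645
[-0.07, 1.91, -1.29, -0.072, 1.5, -0.21, 1.9, -1.29, -0.072, 1.5, -0.35, 1.88, -1.29, -0.072, 1.5, -0.48, 1.85, -1.29, -0.072, 1.5, -0.61, 1.81, -1.29, -0.072, 1.5, -0.74, 1.76, -1.29, -0.072, 1.5, -0.86, 1.7, -1.29, -0.072, 1.5, -0.98, 1.64, -1.29, -0.072, 1.5, -1.1, 1.56, -1.29, -0.072, 1.5]
```

Request:
send_rows(motion=[0,0,0,0,4,0,0,0,0,4,0,0,0.6,0,4,0,0,0,0,4])

```text
time: 9.75
eef_pos: [0.5195, 0.1704, -0.0007]
tcp_rot: [0.998, -0.061, 0.005, -0.002]
contact_force: [-0.4, -0.4, -0.7]
opening: 0.469
```

```bash
python3 plan.py .517 .171 .001 -6.5 1 5
```

```text
now [ 0.5195  0.1704 -0.0007] jaw -6.94 F [-0.4 -0.4 -0.7] open 0.469 t 9.75 tool z [ 0.011   0.0039 -0.9999] dist 0.0031 da 0.008
[-0.25, -0.03, -0.17, -0.008, 5.0]
```

Request:
send_rows(motion=[0,0,0,0,1.5,0,0,0,0,1.5,0,0,0,0,1.5,0,0,0,0,1.5])

```text
time: 10.15
eef_pos: [0.5183, 0.1707, 0.0003]
tcp_rot: [0.998, -0.061, 0.003, -0.002]
contact_force: [-0.8, 0.2, 0.4]
opening: 0.265
```

```bash
python3 plan.py .49 .0 .12 35 9 1.5
```

```text
now [5.183e-01 1.707e-01 3.000e-04] jaw -6.95 F [-0.8  0.2  0.4] open 0.265 t 10.15 tool z [ 0.0055  0.004  -1.    ] dist 0.2104 da 0.732
[-0.08, 1.91, -1.34, -0.081, 1.5, -0.23, 1.9, -1.34, -0.081, 1.5, -0.39, 1.88, -1.34, -0.081, 1.5, -0.54, 1.84, -1.34, -0.081, 1.5, -0.68, 1.79, -1.34, -0.081, 1.5, -0.83, 1.73, -1.34, -0.081, 1.5, -0.96, 1.65, -1.34, -0.081, 1.5, -1.1, 1.57, -1.34, -0.081, 1.5, -1.22, 1.48, -1.34, -0.081, 1.5]
```

Request:
send_rows(motion=[0,0,-1,0,1.5,-0.2,1.9,-2,-0.08,1.5,-0.4,1.9,-2,-0.08,1.5,-0.5,1.8,-1.5,-0.08,1.5,-0.7,1.8,-1.5,-0.08,1.5,-0.8,1.7,-1.3,-0.08,1.5,-1.0,1.6,-1.3,-0.08,1.5,-1.1,1.6,-1.3,-0.08,1.5,-1.2,1.5,0,-0.08,1.5])

```text
time: 11.05
eef_pos: [0.4784, 0.0176, 0.1231]
tcp_rot: [0.963, 0.271, 0.001, -0.001]
contact_force: [0.5, 1.1, -0.4]
opening: 0.27
```

```bash
python3 plan.py .45 -.128 .12 89.1 10 1.5
```

```text
now [0.4784 0.0176 0.1231] jaw 31.46 F [ 0.5  1.1 -0.4] open 0.27 t 11.05 tool z [ 0.001   0.0025 -1.    ] dist 0.1484 da 1.006
[-1.0, 1.09, 0.03, -0.101, 1.5, -1.11, 0.99, 0.03, -0.101, 1.5, -1.2, 0.87, 0.03, -0.101, 1.5, -1.28, 0.75, 0.03, -0.101, 1.5, -1.35, 0.61, 0.03, -0.101, 1.5, -1.41, 0.48, 0.03, -0.101, 1.5, -1.45, 0.33, 0.03, -0.101, 1.5, -1.47, 0.19, 0.03, -0.101, 1.5, -1.48, 0.04, 0.03, -0.101, 1.5, -1.48, -0.11, 0.03, -0.101, 1.5]
```

Request:
send_rows(motion=[-1.0,1.1,0,-0.1,1.5,-1.1,1.0,0,-0.1,1.5,-1.2,0.9,0,-0.1,1.5,-1.3,0.7,0,-0.1,1.5,-1.3,0.6,0,-0.1,1.5,-1.4,0.5,0,-0.1,1.5,-1.4,0.3,0,-0.1,1.5,-1.5,0.2,0,-0.1,1.5,-1.5,0,0,-0.1,1.5,-1.5,-0.1,0,-0.1,1.5,0,0,0,0,1.5])

```text
time: 12.15
eef_pos: [0.4468, -0.1351, 0.1249]
tcp_rot: [0.701, 0.713, 0.001, -0.001]
contact_force: [0.1, -0.4, -1.0]
opening: 0.266
```

```bash
python3 look.py l8; python3 plan.py .45 -.128 .0838 89.1 3 1.5
```

```text
side 0.89 [346.4, 165.1, 60.5, 19.2] ((510.25067138671875, -229.81399536132812), (189.18023681640625, 258.0797424316406), 11.507746696472168) 0.1346
side 0.87 [253.3, 381.3, 63.6, 9.4] ((477.5562438964844, 559.2095336914062), (139.3065948486328, 32.18412780761719), 20.208105087280273) 0.0101
side 0.79 [375.8, 325.9, 34.8, 39.3] ((289.84161376953125, 366.19061279296875), (26.502180099487305, 141.05535888671875), 53.24063491821289) 0.0074
top 0.7 [122.9, 253.0, 20.5, 53.9] ((476.7292785644531, 564.4288330078125), (140.45736694335938, 23.431161880493164), 19.04728889465332) 0.0097
top 0.67 [191.6, 337.5, 45.9, 48.2] ((288.4310607910156, 371.0164794921875), (22.50296401977539, 136.9064483642578), 50.75454330444336) 0.0086
top 0.64 [434.4, 223.8, 13.4, 36.6] ((530.8058471679688, -125.19473266601562), (41.43546676635742, 127.25775909423828), 64.79019165039062) 0.1343
now [ 0.447  -0.1333  0.1246] jaw 91.07 F [ 0.   0.6 -0.1] open 0.262 t 12.35 tool z [-4.0e-04  2.8e-03 -1.0e+00] dist 0.0413 da -0.034
[0.17, 0.1, 1.36, 0.011, 1.5, 0.17, 0.1, 1.36, 0.011, 1.5, 0.17, 0.1, 1.36, 0.011, 1.5]
```

View pics/l8_side.png

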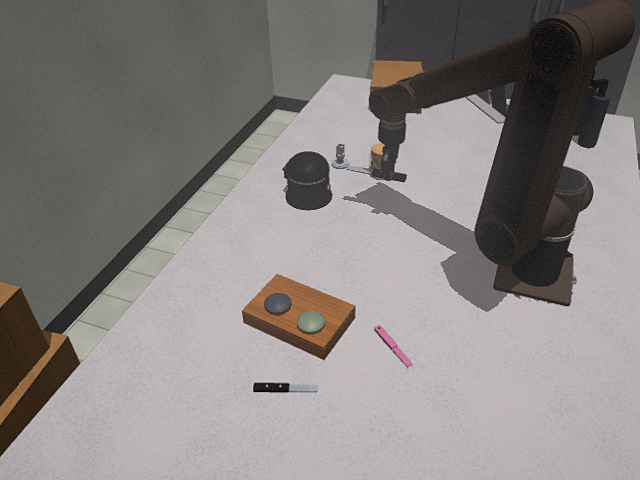

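View pics/l8_top.png

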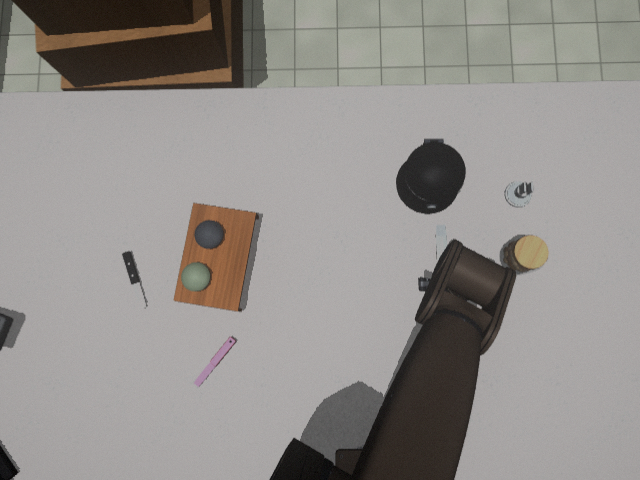

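```bash
cat > tool.py <<'E'
from h import *
import sys
x0,x1,y0,y1,z0,z1=[float(v) for v in sys.argv[1:7]]
for c in ("top","side"):
    p=cams.camera_params(c); d=np.load(c+"_d.npy"); im=np.load(c+"_i.npy").astype(int)
    X,uv=cloud(p,d); v=im[uv[:,1],uv[:,0]].sum(1)
    s=(X[:,0]>x0)&(X[:,0]<x1)&(X[:,1]>y0)&(X[:,1]<y1)&(X[:,2]>z0)&(X[:,2]<z1)
    A=X[s]
    if len(A)<10: print(c,len(A)); continue
    print(c,len(A),"x",A[:,0].min().round(4),A[:,0].max().round(4))
    b=np.polyfit(A[:,0],A[:,1],1); e=np.polyfit(A[:,0],A[:,2],1)
    xm=A[:,0].max()
    print("  yaw deg",np.degrees(np.arctan(b[0])).round(2),"y at tip",np.polyval(b,xm).round(4),"pitch deg",np.degrees(np.arctan(e[0])).round(2),"z at tip",np.polyval(e,xm).round(4), "resid",np.std(A[:,2]-np.polyval(e,A[:,0])).round(4), "yrange",np.percentile(A[:,1],[3,97]).round(4))
    for lo in np.arange(A[:,0].min(),xm,.02):
        k=(A[:,0]>=lo)&(A[:,0]<lo+.02); print("   ",lo.round(3),k.sum(),A[k].mean(0).round(4),np.ptp(A[k,1]).round(4))
E
python3 tool.py .5 .6 -.17 -.095 .115 .16
```

```text
top 312 x 0.5003 0.5775
  yaw deg -4.78 y at tip -0.1338 pitch deg -0.57 z at tip 0.1338 resid 0.0022 yrange [-0.1424 -0.1216]
    0.5 37 [ 0.5126 -0.1261  0.1345] 0.0114
    0.52 92 [ 0.5306 -0.1309  0.1341] 0.0222
    0.54 103 [ 0.5498 -0.1323  0.1343] 0.022
    0.56 80 [ 0.5691 -0.1321  0.1337] 0.0205
side 126 x 0.501 0.5758
  yaw deg -0.42 y at tip -0.1331 pitch deg -0.23 z at tip 0.1334 resid 0.0022 yrange [-0.1473 -0.121 ]
    0.501 36 [ 0.5107 -0.133   0.1335] 0.0278
    0.521 35 [ 0.5306 -0.1323  0.1336] 0.0287
    0.541 34 [ 0.5506 -0.1328  0.1335] 0.0313
    0.561 21 [ 0.5682 -0.1331  0.1334] 0.0247
```

```bash
python3 plan.py .485 -.1285 .0838 89.6 5 1.5
```

```text
now [ 0.447  -0.1333  0.1246] jaw 91.07 F [ 0.   0.6 -0.1] open 0.262 t 12.35 tool z [-4.0e-04  2.8e-03 -1.0e+00] dist 0.056 da -0.026
[0.08, 0.76, 0.82, 0.005, 1.5, 0.08, 0.76, 0.82, 0.005, 1.5, 0.09, 0.76, 0.82, 0.005, 1.5, 0.09, 0.76, 0.82, 0.005, 1.5, 0.1, 0.76, 0.82, 0.005, 1.5]
```

Request:
send_rows(motion=[0.1,0.7,1.0,0.01,1.5,0.1,0.8,1.0,0.01,1.5,0.1,0.8,1.0,0,1.5,0.1,0.8,0.8,0,1.5,0,0.5,0.3,0,1.5,0,0,0,0,1.5])

```text
time: 12.95
eef_pos: [0.4857, -0.1246, 0.0791]
tcp_rot: [0.709, 0.706, 0.001, -0.002]
contact_force: [0.1, -0.3, -2.0]
opening: 0.266
```

```bash
python3 look.py l9; python3 tool.py .52 .64 -.16 -.095 .08 .12;  python3 plan.py .485 -.1285 .0838 89.6 1 1.5; python3 -c "
import cv2
a=cv2.imread('pics/l9_side.png')[140:215,260:420];b=cv2.imread('pics/l9_top.png')[130:280,360:520]
cv2.imwrite('pics/z9.png',cv2.vconcat([cv2.resize(a,(640,300),interpolation=cv2.INTER_CUBIC)]))
cv2.imwrite('pics/z9t.png',cv2.resize(b,(640,600),interpolation=cv2.INTER_CUBIC))"
```

```text
side 0.88 [333.3, 176.8, 57.8, 18.7] ((523.4100341796875, -183.83724975585938), (177.5845184326172, 155.28160095214844), 0.6573436260223389) 0.0895
side 0.62 [374.9, 324.0, 36.1, 40.4] ((288.9000244140625, 369.17071533203125), (20.870058059692383, 133.28543090820312), 49.60783386230469) 0.0078
side 0.61 [255.0, 383.4, 59.9, 9.1] ((476.6599426269531, 565.2232055664062), (137.32278442382812, 21.24371337890625), 19.62691307067871) 0.0101
top 0.87 [119.8, 251.6, 22.3, 58.2] ((478.3582458496094, 562.41552734375), (140.88949584960938, 21.13328742980957), 20.602773666381836) 0.0101
top 0.85 [192.7, 339.4, 42.2, 45.9] ((288.83795166015625, 371.60394287109375), (21.631681442260742, 136.45872497558594), 51.637062072753906) 0.009
top 0.5 [425.5, 211.1, 14.0, 26.1] ((582.384765625, -115.39973449707031), (30.39743995666504, 125.72278594970703), 58.31266403198242) 0.0887
top 259 x 0.5561 0.6399
  yaw deg -7.47 y at tip -0.1303 pitch deg 10.78 z at tip 0.0992 resid 0.0065 yrange [-0.1416 -0.1147]
    0.556 31 [ 0.5686 -0.119   0.0895] 0.0118
    0.576 86 [ 0.5869 -0.1243  0.089 ] 0.0224
    0.596 78 [ 0.6058 -0.1258  0.0889] 0.0204
    0.616 2 [ 0.6359 -0.1321  0.1034] 0.0064
    0.636 62 [ 0.6382 -0.1296  0.1016] 0.0367
side 221 x 0.5201 0.6399
  yaw deg -1.98 y at tip -0.1248 pitch deg 5.89 z at tip 0.0979 resid 0.0075 yrange [-0.1399 -0.1065]
    0.52 43 [ 0.5294 -0.1188  0.0903] 0.0306
    0.54 34 [ 0.5508 -0.1236  0.0882] 0.0301
    0.56 34 [ 0.5697 -0.1231  0.0888] 0.0373
    0.58 32 [ 0.5899 -0.1247  0.0876] 0.0295
    0.6 20 [ 0.6074 -0.1252  0.0871] 0.028
    0.62 58 [ 0.6371 -0.1234  0.1017] 0.0571
now [ 0.4855 -0.1252  0.0803] jaw 89.74 F [-0.3  0.6 -2. ] open 0.268 t 13.15 tool z [ 4.0e-04  3.4e-03 -1.0e+00] dist 0.0048 da -0.002
[-0.32, -0.05, -0.35, 0.002, 1.5]
```

View pics/z9.png

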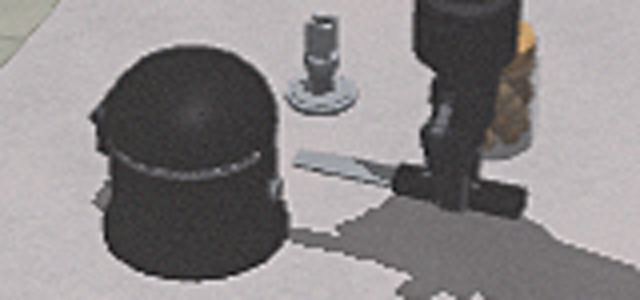

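View pics/z9t.png

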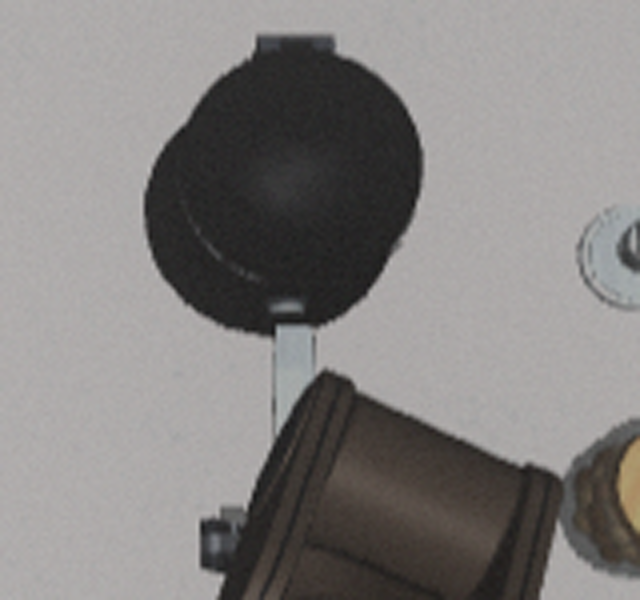

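Request:
send_rows(motion=[-0.3,0,-0.4,0,1.5,0,0,0,0,1.5])

```text
time: 13.35
eef_pos: [0.4856, -0.1288, 0.0854]
tcp_rot: [0.709, 0.705, 0.002, -0.0]
contact_force: [0.3, 0.1, -1.1]
opening: 0.269
```

```bash
python3 look.py l10; python3 tool.py .56 .625 -.16 -.095 .08 .12;  python3 plan.py .485 -.1285 .0842 89.6 1 1.5
```

```text
side 0.97 [255.3, 381.0, 61.1, 9.7] ((476.6252136230469, 563.3687744140625), (140.49319458007812, 23.658693313598633), 18.487262725830078) 0.0103
side 0.83 [373.5, 326.1, 38.1, 37.9] ((285.02056884765625, 368.806396484375), (24.313705444335938, 128.6390838623047), 51.997982025146484) 0.008
side 0.72 [333.1, 173.8, 56.0, 16.3] ((527.5240478515625, -195.1402587890625), (176.606689453125, 189.52532958984375), 4.161599636077881) 0.0957
top 0.93 [194.5, 342.1, 43.1, 42.4] ((290.0474548339844, 370.0079345703125), (19.996501922607422, 132.14584350585938), 51.10348892211914) 0.0094
top 0.61 [122.2, 253.3, 23.5, 57.0] ((479.7384033203125, 565.9948120117188), (144.03073120117188, 26.5604248046875), 20.288110733032227) 0.0093
top 0.5 [431.1, 209.5, 10.4, 27.1] ((568.2044677734375, -116.50196838378906), (25.129003524780273, 96.01448059082031), 66.39979553222656) 0.0945
top 192 x 0.5602 0.6137
  yaw deg -8.18 y at tip -0.1312 pitch deg -0.74 z at tip 0.094 resid 0.0023 yrange [-0.1392 -0.1187]
    0.56 48 [ 0.5721 -0.1243  0.0943] 0.0165
    0.58 90 [ 0.5905 -0.1288  0.0945] 0.0223
    0.6 54 [ 0.6075 -0.1296  0.0938] 0.019
side 86 x 0.5612 0.6133
  yaw deg 0.65 y at tip -0.1286 pitch deg 0.19 z at tip 0.0944 resid 0.0025 yrange [-0.1439 -0.1147]
    0.561 33 [ 0.5707 -0.1297  0.0941] 0.0339
    0.581 35 [ 0.5908 -0.1278  0.0949] 0.0333
    0.601 18 [ 0.6082 -0.1299  0.0937] 0.0268
now [ 0.485  -0.1282  0.0845] jaw 89.73 F [ 0.  -0.2 -0.8] open 0.268 t 13.55 tool z [ 1.0e-04  3.6e-03 -1.0e+00] dist 0.0004 da -0.002
[-0.04, 0.0, 0.03, 0.002, 1.5]
```

Request:
send_rows(motion=[0,0.6,0.1,0,1.5,0,0.7,0,0,1.5,0,0.3,0,0,1.5,0,0,0,0,1.5])

```text
time: 13.95
eef_pos: [0.5025, -0.1283, 0.0833]
tcp_rot: [0.709, 0.705, 0.001, -0.001]
contact_force: [0.7, 0.2, -2.0]
opening: 0.267
```

```bash
python3 plan.py .53 -.1285 .0835 89.6 3 1.5
```

```text
now [ 0.5025 -0.1283  0.0833] jaw 89.72 F [ 0.7  0.2 -2. ] open 0.267 t 13.95 tool z [ 4.0e-04  3.5e-03 -1.0e+00] dist 0.0275 da -0.002
[-0.0, 0.92, -0.01, 0.001, 1.5, -0.0, 0.92, -0.01, 0.001, 1.5, -0.0, 0.92, -0.01, 0.001, 1.5]
```

Request:
send_rows(motion=[0,0.4,0,0,1.5,0,0.4,0,0,1.5,0,0.4,0,0,1.5,0,0,0,0,1.5])

```text
time: 14.35
eef_pos: [0.5157, -0.1283, 0.0831]
tcp_rot: [0.709, 0.705, 0.001, -0.001]
contact_force: [-0.2, 0.7, -1.1]
opening: 0.268
```

```bash
python3 plan.py .53 -.1285 .0835 89.6 3 1.5
```

```text
now [ 0.5157 -0.1283  0.0831] jaw 89.73 F [-0.2  0.7 -1.1] open 0.268 t 14.35 tool z [ 0.      0.0037 -1.    ] dist 0.0143 da -0.002
[-0.01, 0.48, -0.01, 0.001, 1.5, -0.01, 0.48, -0.01, 0.001, 1.5, -0.01, 0.48, -0.01, 0.001, 1.5]
```

Request:
send_rows(motion=[0,0.4,0,0,1.5,0,0.5,0,0,1.5,0,0.4,0,0,1.5,0,0,0,0,1.5])

```text
time: 14.75
eef_pos: [0.5298, -0.1283, 0.083]
tcp_rot: [0.709, 0.705, 0.001, -0.001]
contact_force: [0.5, -0.7, -0.5]
opening: 0.27
```

```bash
python3 look.py l11; python3 plan.py .53 -.1285 .0835 89.6 3 1.5; python3 -c "
import cv2
a=cv2.imread('pics/l11_side.png')[140:215,260:420];b=cv2.imread('pics/l11_top.png')[130:280,360:520]
a=cv2.resize(a,(640,300),interpolation=cv2.INTER_CUBIC);b=cv2.resize(b,(320,300),interpolation=cv2.INTER_CUBIC)
cv2.imwrite('pics/z11.png',cv2.resize(cv2.hconcat([a,b]),(800,250)))"
```

```text
side 0.63 [371.5, 323.7, 40.7, 41.5] ((288.4590759277344, 364.54351806640625), (27.440902709960938, 141.820068359375), 52.380855560302734) 0.0075
side 0.62 [325.9, 173.5, 52.8, 17.0] ((552.6589965820312, -184.23760986328125), (197.89202880859375, 158.68466186523438), 85.59669494628906) 0.0938
side 0.57 [253.1, 382.9, 60.6, 9.5] ((476.3157653808594, 565.9727783203125), (137.34164428710938, 24.496198654174805), 17.879425048828125) 0.0098
side 0.56 [366.0, 141.4, 26.5, 38.7] ((514.478759765625, -322.9688720703125), (86.54927825927734, 74.4009017944336), 69.49768829345703) 0.0652
side 0.24 [331.9, 141.2, 19.3, 33.4] ((668.2843627929688, -361.0957336425781), (55.53718566894531, 115.09256744384766), 5.5830159187316895) 0.0092
top 0.86 [197.2, 339.9, 38.5, 42.5] ((290.8679504394531, 370.1488342285156), (19.21605682373047, 130.78518676757812), 50.861854553222656) 0.0092
top 0.6 [121.9, 252.9, 21.4, 57.9] ((477.88153076171875, 562.3010864257812), (138.33909606933594, 20.805450439453125), 19.929550170898438) 0.0104
top 0.4 [428.7, 197.2, 8.1, 15.3] ((602.6971435546875, -108.09591674804688), (14.44052791595459, 80.87969970703125), 61.891170501708984) 0.0917
now [ 0.529  -0.1282  0.0828] jaw 89.72 F [-0.5 -0.4 -0.9] open 0.264 t 14.95 tool z [-8.e-04  4.e-03 -1.e+00] dist 0.0012 da -0.002
[-0.01, 0.03, -0.02, 0.001, 1.5, -0.01, 0.03, -0.02, 0.001, 1.5, -0.01, 0.03, -0.02, 0.001, 1.5]
```

View pics/z11.png

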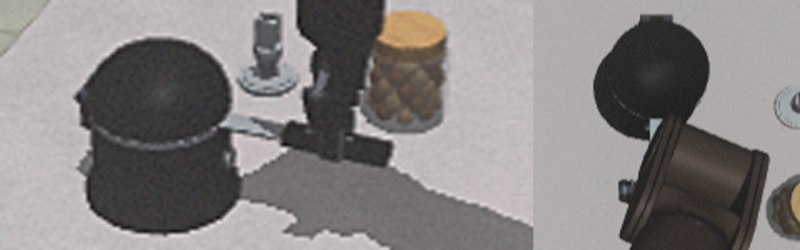

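Request:
send_rows(motion=[0,0,0.6,0,1.5,0,0,0.6,0,1.5,0,0.1,0.6,0,1.5,0,0,0,0,1.5], grip_force=35)

```text
time: 15.35
eef_pos: [0.5317, -0.1293, 0.0659]
tcp_rot: [0.709, 0.705, 0.002, 0.001]
contact_force: [-1.3, 0.1, 2.5]
opening: 0.266
```

```bash
python3 look.py l12|grep "side"; python3 plan.py .535 -.1285 .0465 89.6 3 1.5; python3 -c "
import cv2
a=cv2.imread('pics/l12_side.png')[140:215,260:420]
cv2.imwrite('pics/z12.png',cv2.resize(a,(800,375),interpolation=cv2.INTER_CUBIC))"
```

```text
side 0.68 [255.0, 381.4, 60.5, 10.3] ((476.68121337890625, 562.2623291015625), (139.17434692382812, 28.81272315979004), 24.45791244506836) 0.0098
side 0.62 [374.6, 326.8, 37.1, 37.7] ((285.0526428222656, 370.471435546875), (23.41803741455078, 128.72158813476562), 54.101932525634766) 0.0082
side 0.56 [322.1, 172.8, 54.1, 23.9] ((579.2882080078125, -196.32269287109375), (156.11354064941406, 213.54318237304688), 15.136445999145508) 0.0813
now [ 0.5317 -0.1293  0.0664] jaw 89.68 F [-1.3 -0.2  1.9] open 0.267 t 15.55 tool z [ 0.0043  0.0013 -1.    ] dist 0.0202 da -0.001
[0.03, 0.11, 0.66, 0.0, 1.5, 0.03, 0.11, 0.66, 0.0, 1.5, 0.03, 0.11, 0.66, 0.0, 1.5]
```

View pics/z12.png

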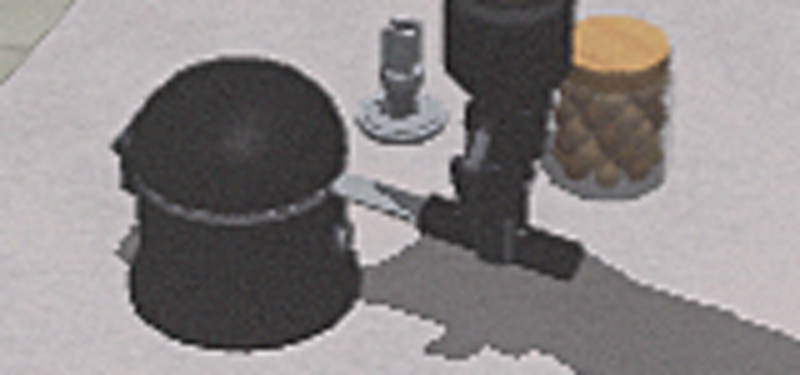

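Works: the tool pivots in the pads with only 2.5 N. The side view shows the blade tilted in the notch, around (345,185), with the handle end low. Continue.

Request:
send_rows(motion=[0,0.1,0.7,0,1.5,0,0.1,0.7,0,1.5,0,0.2,0.6,0,1.5,0,0.1,0.3,0,1.5,0,0,0,0,1.5])

```text
time: 16.05
eef_pos: [0.5364, -0.1292, 0.0419]
tcp_rot: [0.709, 0.705, 0.001, 0.0]
contact_force: [-1.4, 0.6, 2.6]
opening: 0.268
```

```bash
python3 look.py l13|grep "side"; python3 plan.py .5385 -.1285 .0375 89.6 2 1.5; python3 -c "
import cv2
a=cv2.imread('pics/l13_side.png')[140:215,260:420]
cv2.imwrite('pics/z13.png',cv2.resize(a,(800,375),interpolation=cv2.INTER_CUBIC))"
```

```text
side 0.76 [325.3, 170.2, 46.7, 33.7] ((608.5147705078125, -163.89996337890625), (105.70639038085938, 246.44757080078125), 49.06810760498047) 0.0685
side 0.6 [254.0, 382.3, 64.0, 13.9] ((478.5927734375, 557.8648681640625), (140.17636108398438, 36.34626770019531), 19.670591354370117) 0.0089
side 0.58 [376.1, 325.7, 34.9, 37.9] ((287.8551025390625, 364.2268981933594), (29.689950942993164, 141.69482421875), 50.1819953918457) 0.0073
now [ 0.5362 -0.1293  0.0425] jaw 89.72 F [-2.3 -0.5  2.2] open 0.268 t 16.25 tool z [ 0.002   0.0013 -1.    ] dist 0.0056 da -0.002
[0.04, 0.11, 0.25, 0.001, 1.5, 0.04, 0.11, 0.25, 0.001, 1.5]
```

View pics/z13.png

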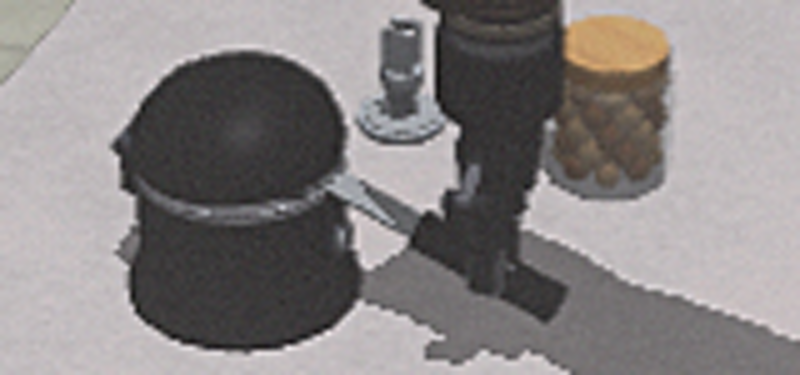

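Request:
send_rows(motion=[0,0.2,0.5,0,1.5,0,0.2,0.3,0,1.5,0,0,0,0,1.5,0,0,0,0,1.5])

```text
time: 16.65
eef_pos: [0.5404, -0.1292, 0.0339]
tcp_rot: [0.709, 0.705, 0.001, 0.0]
contact_force: [-1.9, 0.6, 3.7]
opening: 0.267
```

```bash
python3 look.py l14|grep "side"; python3 plan.py .5385 -.1285 .0375 89.6 2 1.5; python3 -c "
import cv2
a=cv2.imread('pics/l14_side.png')[120:215,260:420]
cv2.imwrite('pics/z14.png',cv2.resize(a,(800,475),interpolation=cv2.INTER_CUBIC))"
```

```text
side 0.71 [319.5, 170.9, 50.5, 36.9] ((603.3953857421875, -155.3612060546875), (120.94928741455078, 216.91448974609375), 51.89949417114258) 0.0663
side 0.64 [255.2, 381.2, 61.2, 10.8] ((479.7782897949219, 558.802734375), (143.32785034179688, 36.501686096191406), 18.575288772583008) 0.0094
side 0.54 [375.4, 325.2, 33.7, 39.3] ((287.3401794433594, 370.1239013671875), (20.758792877197266, 130.37277221679688), 50.91880798339844) 0.0083
now [ 0.5403 -0.1292  0.0341] jaw 89.72 F [-3.1  0.7  3.1] open 0.269 t 16.85 tool z [ 0.0018  0.0012 -1.    ] dist 0.0039 da -0.002
[0.04, -0.09, -0.17, 0.001, 1.5, 0.04, -0.09, -0.17, 0.001, 1.5]
```

View pics/z14.png

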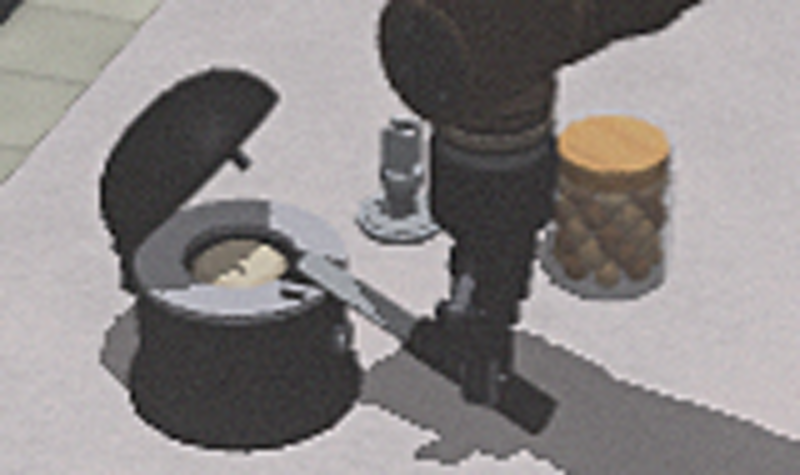

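Request:
send_rows(motion=[0,0,-1.0,0,1.5,0,0,-2.0,0,1.5,0,-0.5,-2.0,0,1.5,0,-2,-2.0,0,1.5,0,-2,0,0,1.5,0,-2,0,0,1.5,0,0,0,0,1.5])

```text
time: 17.55
eef_pos: [0.4721, -0.1277, 0.1068]
tcp_rot: [0.708, 0.706, 0.001, -0.002]
contact_force: [-0.9, -0.2, -2.0]
opening: 0.272
```

```bash
python3 look.py l15|grep "side"; python3 plan.py .47 .06 .1 89.6 6 1.5; python3 -c "
import cv2
a=cv2.imread('pics/l15_side.png')[100:220,260:420]
cv2.imwrite('pics/z15.png',cv2.resize(a,(800,600),interpolation=cv2.INTER_CUBIC))"
```

```text
side 0.77 [252.7, 380.2, 63.6, 14.4] ((480.2799377441406, 556.6570434570312), (142.56375122070312, 40.19951629638672), 19.590778350830078) 0.0094
side 0.59 [341.1, 153.8, 53.9, 37.7] ((556.2440185546875, -193.16244506835938), (138.3851318359375, 286.6294250488281), 35.19509506225586) 0.1376
side 0.57 [375.5, 326.3, 35.9, 40.3] ((287.026611328125, 371.4750061035156), (20.351533889770508, 131.5543212890625), 50.860076904296875) 0.0083
now [ 0.4746 -0.1283  0.107 ] jaw 89.84 F [ 0.9  0.2 -1.8] open 0.269 t 17.75 tool z [ 1.0e-04  2.5e-03 -1.0e+00] dist 0.1885 da -0.004
[3.14, -0.09, 0.12, 0.001, 1.5, 3.14, -0.09, 0.12, 0.001, 1.5, 3.14, -0.09, 0.12, 0.001, 1.5, 3.14, -0.09, 0.12, 0.001, 1.5, 3.14, -0.09, 0.12, 0.001, 1.5, 3.14, -0.1, 0.12, 0.001, 1.5]
```

View pics/z15.png

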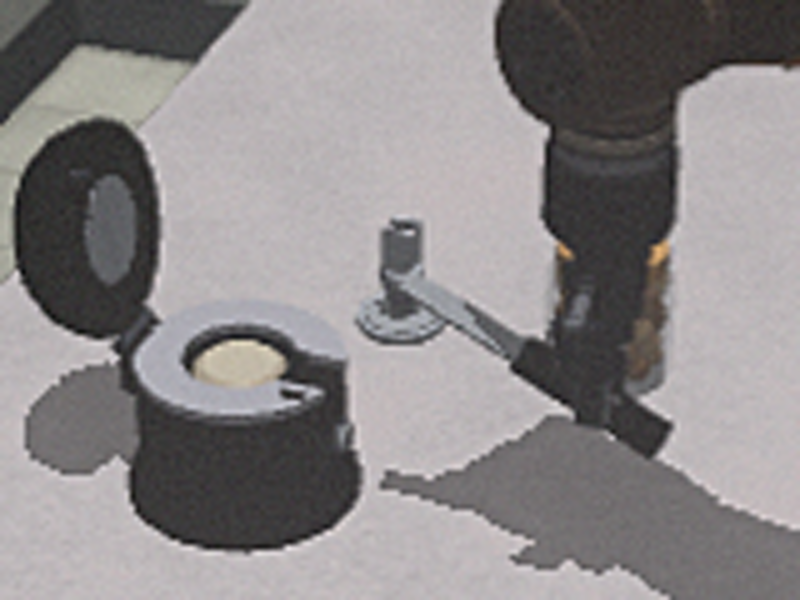

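Lid is open past upright, and the tool is clear and tilted about 27°. Move to the free counter.

Request:
send_rows(motion=[2.0,0,0,0,1.5,3.2,0,0.5,0,1.5,3.2,0,0.5,0,1.5,3.2,0,0.5,0,1.5,3.2,0,0.5,0,1.5,3,0,0.5,0,1.5,1,0,0,0,1.5,0,0,0,0,1.5])

```text
time: 18.55
eef_pos: [0.4824, 0.0656, 0.0817]
tcp_rot: [0.708, 0.706, 0.002, 0.001]
contact_force: [0.2, -1.5, -0.3]
opening: 0.266
```

```bash
python3 plan.py .475 .06 .028 89.6 6 1.5
```

```text
now [0.4824 0.0656 0.0817] jaw 89.8 F [ 0.2 -1.5 -0.3] open 0.266 t 18.55 tool z [ 0.0033  0.0013 -1.    ] dist 0.0545 da -0.003
[-0.09, -0.13, 0.89, 0.001, 1.5, -0.09, -0.13, 0.89, 0.001, 1.5, -0.09, -0.13, 0.89, 0.001, 1.5, -0.09, -0.13, 0.89, 0.001, 1.5, -0.09, -0.13, 0.89, 0.001, 1.5, -0.09, -0.13, 0.89, 0.001, 1.5]
```

Request:
send_rows(motion=[0,0,1.5,0,1.5,0,0,1.5,0,1.5,0,0,1.5,0,1.5,0,0,1.0,0,1.5,0,0,0.5,0,1.5,0,0,0.5,0,1.5,0,0,0.5,0,1.5,0,0,0,0,1.5], grip_force=22)

```text
time: 19.35
eef_pos: [0.493, 0.0606, 0.0163]
tcp_rot: [0.71, 0.704, 0.006, 0.006]
contact_force: [1.2, -0.0, -1.7]
opening: 0.267
```

```bash
python3 plan.py .475 .06 .002 89.6 1 1.5; python3 look.py l16|grep "side"; python3 tool.py .54 .64 .02 .1 .006 .08; python3 -c "
import cv2
a=cv2.imread('pics/l16_side.png')[150:270,300:460]
cv2.imwrite('pics/z16.png',cv2.resize(a,(800,600),interpolation=cv2.INTER_CUBIC))"
```

```text
now [0.493  0.0606 0.0163] jaw 89.49 F [ 1.2 -0.  -1.7] open 0.267 t 19.35 tool z [ 1.680e-02  3.000e-04 -9.999e-01] dist 0.023 da 0.002
[-0.07, -1.83, 1.4, -0.002, 1.5]
side 0.91 [372.8, 327.6, 38.2, 36.3] ((284.55596923828125, 367.365234375), (28.012842178344727, 130.14923095703125), 51.132198333740234) 0.008
side 0.79 [308.3, 214.7, 57.6, 39.3] ((555.9833374023438, 49.80229187011719), (89.4055404663086, 216.99249267578125), 64.69012451171875) 0.0456
side 0.61 [252.2, 382.9, 61.8, 9.9] ((477.1094970703125, 565.140625), (138.24615478515625, 25.199506759643555), 18.344114303588867) 0.01
top 266 x 0.5595 0.6218
  yaw deg 0.59 y at tip 0.0602 pitch deg 19.62 z at tip 0.0741 resid 0.0057 yrange [0.0499 0.0703]
    0.559 91 [0.5696 0.0597 0.0553] 0.043
    0.579 92 [0.5895 0.0599 0.0627] 0.0205
    0.599 82 [0.6088 0.0602 0.0704] 0.0204
    0.619 1 [0.6218 0.0335 0.0062] 0.0
side 177 x 0.5408 0.6157
  yaw deg -1.83 y at tip 0.0598 pitch deg 19.48 z at tip 0.0715 resid 0.0054 yrange [0.0482 0.0736]
    0.541 47 [0.5505 0.0617 0.0481] 0.0288
    0.561 49 [0.5702 0.0615 0.0556] 0.0289
    0.581 46 [0.5905 0.0606 0.0628] 0.0269
    0.601 35 [0.6079 0.0601 0.0684] 0.0383
```

View pics/z16.png

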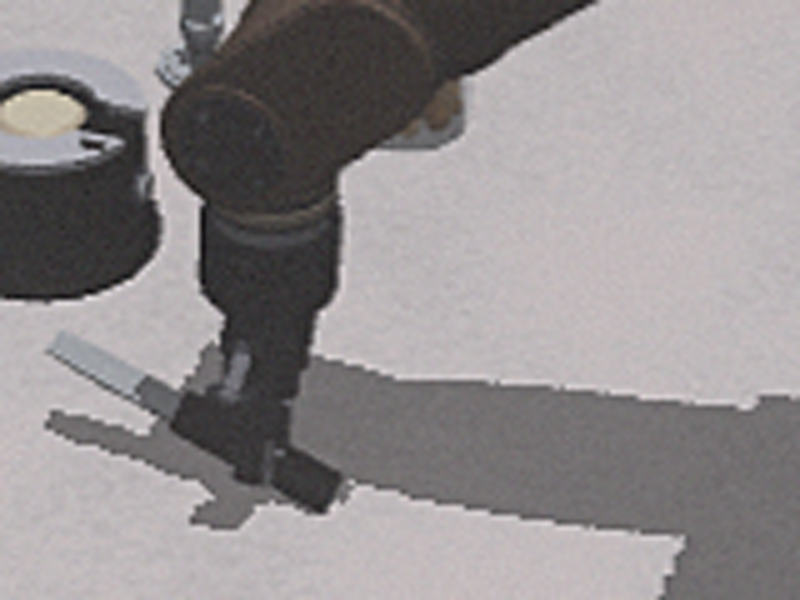

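Rear end of the handle is on the counter and the tool is turning down (tilt now about 20°). Keep pressing it down.

Request:
send_rows(motion=[0,-0.2,0.5,0,1.5,0,-0.2,0.5,0,1.5,0,-0.2,0.4,0,1.5,0,-0.2,0.3,0,1.5,0,0,0,0,1.5])

```text
time: 20.05
eef_pos: [0.4981, 0.0603, 0.0098]
tcp_rot: [0.711, 0.703, 0.015, 0.015]
contact_force: [-1.1, 0.2, 0.6]
opening: 0.264
```

```bash
python3 plan.py .475 .06 .002 89.6 1 1.5; python3 look.py l17|grep "side"; python3 tool.py .54 .64 .035 .085 .004 .08
```

```text
now [0.4981 0.0603 0.0098] jaw 89.37 F [-1.1  0.2  0.6] open 0.264 t 20.05 tool z [ 4.280e-02  1.000e-04 -9.991e-01] dist 0.0243 da 0.004
[-0.05, -2.34, 0.68, -0.004, 1.5]
side 0.86 [255.7, 382.4, 60.7, 8.8] ((475.5451354980469, 562.4613037109375), (137.8312530517578, 22.59962272644043), 19.51674461364746) 0.0101
side 0.67 [309.7, 223.1, 56.3, 31.5] ((547.658203125, 57.41127014160156), (72.5951156616211, 195.52285766601562), 70.60801696777344) 0.0326
side 0.62 [374.9, 328.8, 36.2, 38.9] ((287.26324462890625, 370.3089599609375), (19.93434715270996, 132.30992126464844), 51.072593688964844) 0.0081
side 0.44 [264.4, 125.4, 68.2, 86.0] ((738.8152465820312, -195.9147491455078), (199.90829467773438, 309.1686706542969), 9.830032348632812) 0.0921
top 305 x 0.5598 0.6391
  yaw deg 0.67 y at tip 0.0599 pitch deg 9.96 z at tip 0.0489 resid 0.0096 yrange [0.0435 0.0702]
    0.56 93 [0.5698 0.0594 0.0366] 0.0424
    0.58 97 [0.5895 0.0588 0.0395] 0.04
    0.6 89 [0.6094 0.0601 0.0451] 0.0429
    0.62 26 [0.6242 0.0588 0.0441] 0.0428
side 198 x 0.5406 0.6331
  yaw deg -3.42 y at tip 0.0584 pitch deg 8.44 z at tip 0.0463 resid 0.009 yrange [0.0477 0.0747]
    0.541 46 [0.5499 0.0632 0.0336] 0.0351
    0.561 50 [0.57   0.0622 0.0371] 0.0332
    0.581 49 [0.5908 0.0605 0.0395] 0.0333
    0.601 44 [0.6106 0.0595 0.0453] 0.0411
    0.621 9 [0.6245 0.0618 0.038 ] 0.0156
```

Request:
send_rows(motion=[0,-0.3,0.5,0,1.5,0,-0.3,0.5,0,1.5,0,-0.3,0.4,0,1.5,0,0,0,0,1.5])

```text
time: 20.65
eef_pos: [0.5022, 0.0601, 0.0032]
tcp_rot: [0.712, 0.702, 0.025, 0.025]
contact_force: [-1.7, 0.5, 1.2]
opening: 0.269
```

```bash
python3 plan.py .475 .06 .002 89.6 1 1.5; python3 look.py l18|grep "side"; python3 tool.py .54 .64 .045 .075 .004 .08;python3 -c "
import cv2
a=cv2.imread('pics/l18_side.png')[150:270,300:460]
cv2.imwrite('pics/z18.png',cv2.resize(a,(800,600),interpolation=cv2.INTER_CUBIC))"
```

```text
now [0.5022 0.0601 0.0032] jaw 89.21 F [-1.7  0.5  1.2] open 0.269 t 20.65 tool z [ 7.050e-02  2.000e-04 -9.975e-01] dist 0.0273 da 0.007
[-0.05, -2.72, -0.07, -0.007, 1.5]
side 0.81 [307.5, 226.6, 58.1, 26.6] ((540.4893798828125, 60.276268005371094), (61.840675354003906, 177.19247436523438), 75.4070053100586) 0.021
side 0.77 [371.5, 327.4, 39.3, 39.6] ((287.4632263183594, 369.7430114746094), (19.090105056762695, 131.0765380859375), 51.88087463378906) 0.0082
side 0.55 [254.0, 381.1, 63.2, 12.4] ((477.94195556640625, 562.6630859375), (142.375244140625, 24.947521209716797), 19.952978134155273) 0.0096
side 0.46 [263.3, 122.1, 31.1, 46.8] ((1174.8756103515625, -953.7042846679688), (84.92130279541016, 1950.1768798828125), 24.62992286682129) 0.1757
top 320 x 0.557 0.6395
  yaw deg 0.07 y at tip 0.0593 pitch deg 4.63 z at tip 0.0279 resid 0.0041 yrange [0.0487 0.0699]
    0.557 85 [0.5672 0.0591 0.0217] 0.0233
    0.577 90 [0.5871 0.0596 0.0238] 0.0283
    0.597 83 [0.607  0.0589 0.0258] 0.0242
    0.617 61 [0.6246 0.0593 0.0266] 0.0284
    0.637 1 [0.6395 0.0592 0.0043] 0.0
side 197 x 0.54 0.6391
  yaw deg -3.06 y at tip 0.0583 pitch deg 3.55 z at tip 0.0269 resid 0.0045 yrange [0.0489 0.073 ]
    0.54 48 [0.549  0.0631 0.0215] 0.0288
    0.56 45 [0.5694 0.0613 0.0216] 0.0256
    0.58 42 [0.5894 0.0605 0.024 ] 0.0289
    0.6 40 [0.6091 0.0609 0.0268] 0.0262
    0.62 22 [0.6259 0.0591 0.0245] 0.0235
```

View pics/z18.png

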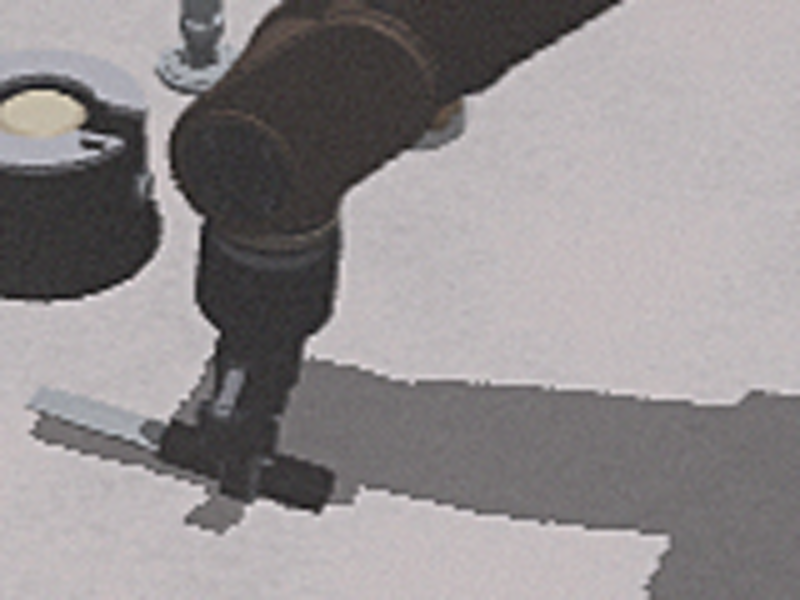

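Request:
send_rows(motion=[0,0,0.3,0,1.5,0,0,0,0,2.6,0,0,0,0,3.2,0,0,0,0,4.5,0,0,0,0,4.5,0,0,-1,0,4.5,0,0,-2,0,4.5,0,0,-3,0,4.5,0,0,-4,0,4.5,0,0,-4,0,4.5])

```text
time: 21.85
eef_pos: [0.4845, 0.0603, 0.1358]
tcp_rot: [0.712, 0.702, 0.018, 0.017]
contact_force: [1.8, 0.6, 0.2]
opening: 0.524
```

```bash
python3 plan.py .42 .20 .22 89.6 5 4.5; python3 look.py l19; python3 tool.py .54 .68 .03 .09 .004 .08
```

```text
now [0.4845 0.0603 0.1358] jaw 89.21 F [1.8 0.6 0.2] open 0.524 t 21.85 tool z [ 0.0494  0.0013 -0.9988] dist 0.1754 da 0.007
[2.78, -1.24, -1.74, -0.001, 4.5, 2.78, -1.24, -1.74, -0.001, 4.5, 2.78, -1.24, -1.74, -0.001, 4.5, 2.79, -1.23, -1.74, -0.001, 4.5, 2.79, -1.23, -1.74, -0.001, 4.5]
side 0.85 [258.5, 379.9, 57.5, 14.0] ((477.28753662109375, 558.8082275390625), (138.69619750976562, 32.044673919677734), 18.88828468322754) 0.0098
side 0.58 [306.3, 230.5, 60.1, 23.6] ((541.4181518554688, 51.620849609375), (53.44662857055664, 181.40675354003906), 89.37943267822266) 0.0102
side 0.58 [373.2, 326.1, 38.1, 38.5] ((285.23095703125, 366.82659912109375), (27.829381942749023, 131.21006774902344), 51.715415954589844) 0.008
top 0.85 [343.9, 210.1, 8.7, 79.8] ((544.5042724609375, 60.80979919433594), (18.9824275970459, 180.496337890625), 89.04631042480469) 0.0098
top 0.79 [122.2, 252.9, 21.0, 56.7] ((479.15948486328125, 566.3251342773438), (142.54132080078125, 27.397262573242188), 20.278860092163086) 0.0095
top 0.68 [194.3, 337.9, 40.8, 47.2] ((288.5284729003906, 371.9346618652344), (19.612308502197266, 135.87815856933594), 50.63022994995117) 0.0092
top 274 x 0.5729 0.676
  yaw deg 0.19 y at tip 0.0598 pitch deg -2.78 z at tip 0.0055 resid 0.0025 yrange [0.0408 0.0777]
    0.573 79 [0.5834 0.06   0.0096] 0.0191
    0.593 80 [0.6032 0.0598 0.0095] 0.0544
    0.613 79 [0.6226 0.0584 0.0086] 0.0451
    0.633 21 [0.6412 0.06   0.0062] 0.0546
    0.653 13 [0.6622 0.0612 0.0052] 0.0499
    0.673 2 [0.6749 0.0646 0.0047] 0.0024
side 190 x 0.5401 0.6756
  yaw deg -3.09 y at tip 0.0565 pitch deg -2.22 z at tip 0.0057 resid 0.0031 yrange [0.0467 0.0746]
    0.54 48 [0.5494 0.0638 0.0111] 0.0291
    0.56 39 [0.57   0.0617 0.0085] 0.0528
    0.58 41 [0.5893 0.06   0.0092] 0.025
    0.6 40 [0.6102 0.0603 0.0087] 0.0333
    0.62 20 [0.6269 0.0602 0.0081] 0.0539
    0.64 1 [0.652  0.0714 0.0043] 0.0
    0.66 1 [0.6756 0.0454 0.0043] 0.0
```

View pics/l19_side.png

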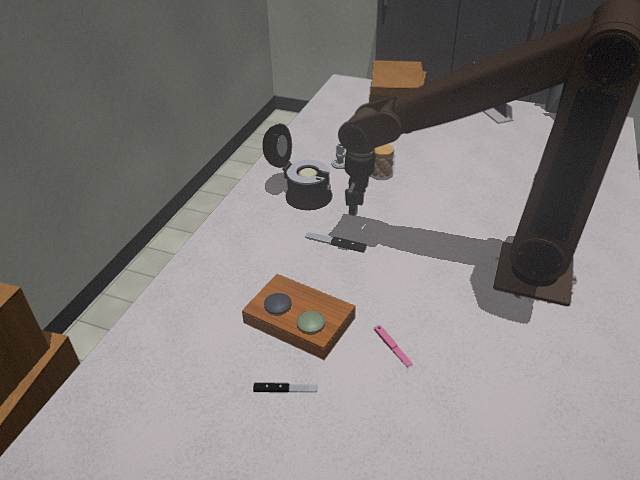

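View pics/l19_top.png

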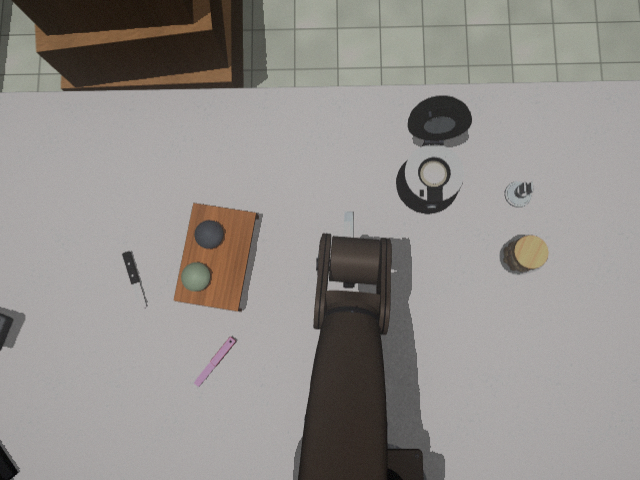

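```bash
python3 - <<'E'
from h import *
for c in("top","side"):
    p=cams.camera_params(c); d=np.load(c+"_d.npy"); X,uv=cloud(p,d)
    s=(X[:,0]>.70)&(X[:,0]<.9)&(abs(X[:,1]+.13)<.075)&(X[:,2]>.12)
    A=X[s]; k=A[:,2]>np.percentile(A[:,2],97); print(c,"lid top",A[k].mean(0).round(3),A[:,2].max().round(3))
    k=A[:,0]<.80; 
    for n in["stone_sage","stone_slate","bead_jar","phone_mount"]:
        for o in spotter.trace(n,c)[:1]:
            Y,_=cloud(p,d,o["mask"]); print(c,n,round(o["conf"],2),np.asarray(o["bbox"]).round(1),np.median(Y,0).round(3))
print(ctrl.get_state()["time"])
E
```

```text
top lid top [ 0.803 -0.134  0.232] 0.238
top stone_sage 0.85 [180.7 264.   28.2  25.7] [0.478 0.404 0.065]
top stone_slate 0.92 [193.9 218.4  30.4  30.9] [0.575 0.376 0.065]
top bead_jar 0.76 [501.  232.2  44.8  44.7] [ 0.517 -0.317  0.095]
top phone_mount 0.67 [503.6 178.7  31.   27.2] [ 0.668 -0.335  0.009]
side lid top [ 0.799 -0.129  0.231] 0.236
side stone_sage 0.83 [296.7 313.1  26.2  20.8] [0.474 0.415 0.064]
side stone_slate 0.86 [265.7 293.3  25.4  22. ] [0.57  0.387 0.064]
side bead_jar 0.82 [367.7 142.8  26.5  38. ] [ 0.506 -0.302  0.064]
side phone_mount 0.47 [332.4 142.3  14.6  29.2] [ 0.668 -0.333  0.016]
22.45
```

Lid top matches the fully open pose (expected 0.796, 0.231), and nothing else has moved. Handing in.

```bash
python3 -c "
from plant import workorder; print(workorder.sign_off())"
```

```text
the job is handed in; nothing more can be done
None
```

The tester's lid is fully open, the trim tool lies flat on the open counter, and I handed the job in at about 22.5 s of the 67 s allowed.

- **What I did:** I drew the tool out from under the riser by its blade, laid it flat, let go and took it again by the handle. I slid the blade about 23 mm into the notch and pushed the handle down, to about 27° of tilt, until the catch gave and the lid swung open. The tool tilted by turning between the gripper pads. I then laid it down at about x 0.455–0.635, y 0.06, well clear of the tester and riser.
- **Lid:** Its top edge measured about (0.80, 0.23) in x and z, against (0.796, 0.231) expected at 1.75 rad. That is a camera estimate; I had no direct reading of the lid angle.
- **Stones, jar and phone mount:** In the top camera, all four were within 1 mm of where they started. The side camera agreed to within a millimetre for the stones. It had no starting view of the jar or the phone mount to compare with.
- **Forces:** The force readings I saw stayed below about 5 N.
- **Small imperfection:** When I set the tool down, the gripper was leaning about 4° and the blade was still tilted about 6°. The tip dropped roughly 1 cm when I let go. The last pictures show it lying flat, and no check failed.

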